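# Pack the meeting kit box

### The arm

A 6-joint arm with a two-finger parallel gripper is mounted at the origin on the work surface; the furniture and walls round the work are solid. World frame = base frame: x ahead of the robot, y to its left, z up, the work surface at z = 0. Lengths are in m, angles in rad, forces in N, time in s.
With the tool pointing down it reaches from about 0.375 to 0.975 m from the base axis. Payload 3.8 kg.
Tool frame: the origin (TCP) lies at the very end of the fingers, on their centre line; the grasp point (between the pads) lies 19 mm behind it; z points along the fingers, y is the line along which they close (so a half turn about z gives the same grasp; the last joint's range is limited). The gripper opens to 88 mm and grips with 3 to 60 N. Pads are 18 mm wide; open, the fingers measure 123 mm over their backs; the gripper's body (75 mm by 187 mm) begins 45 mm behind the grasp point.
Start: joints at [-1.333, 0.264, 1.604, -0, 1.274, -0.037], TCP at [0.183, -0.65, 0.239] pointing down, gripper open.
Joint ranges: [-2.63, 2.63], [-0.94, 2.18], [0.31, 2.57], [-1.31, 4.45], [0, 2.66], [-2.55, 2.55]. Speed limits (rad/s): [2.57, 2.57, 3.14, 3.14, 3.14, 3.14].

### API

Orientations are given as a unit quaternion [w, x, y, z].
In Python, from plant import * gives the robot as it stands. The module is installed in compiled form; this text tells all that it offers.
- The arm moves only by the tool apply_moves, never from a script. Its arguments are lists of equal length, an entry for each row: "fingers": the opening, from 0 (shut) to 1 (fully open); "slide": the shift along the tool's x, y, z in mm, a list of three; "dr": the turn, a rotation vector about the tool's x, y, z in rad, a list of three. In form: {"fingers": [fingers, ...], "slide": [[tx, ty, tz], ...], "dr": [[wx, wy, wz], ...]}. A call has 1 to 5 rows; each row shifts and turns the commanded pose from where the row before left it, along the tool's axes as they then stand; what a row does not reach is not made up. A row lasts 1/12 s, in which the tool goes at most 41.7 mm and 7.16 degrees, less where a joint would pass 70% of its speed; a pose out of reach is approached as far as the arm can. A call with a gripper value outside its range is refused whole. The fingers move at their own pace and stop on an object; "force" is the grip in N (left out, the last holds). Time passes only in rows, so rows that do not move let the fingers close. It gives the time, the measured TCP pose, the force, the opening and the grip force at its end, in the units of the state.
- get_state(): the state, without advancing time (a new reading comes with each control period).
- snapshot(name): name is "scene" or "top" or "wrist"; returns (picture, depth): 384x512x3 uint8, red, green, blue; 384x512 float32, m along the optical axis (not along the pixel's ray), 0 where there is no reading.
- camera_params(name): a dict with "fx", "fy", "cx", "cy" (pixels), "position" and "attitude" of the camera in the world; the wrist camera has in their place "T_tool_cam" (4x4, takes a point from camera to tool coordinates, whose origin is the TCP and whose axes are the flange's). Camera axes: x right, y up, looking along -z (the intrinsics and any distortion apply to the point x, -y, -z); pixel columns grow to the right and rows downward; lengths in m; the calibration is good to about 2 mm. A picture is of the moment at which its call begins: read the wrist's pose just before it. camera_params takes no time and is no camera call.
- finish_job(): hands the job in; it is judged then, once.
Trained networks look in the newest picture that a camera, given by its name, has taken for a name from the list of things; names that differ only in an ending like _2 or _b are one class to them, and where a whole thing is asked for, a point or a joint stands for the part that bears it (a point fixed in the world has none). Each returns a list of dicts, best first, with "p" (0 to 1); they miss things now and then, are a little off and sometimes report something else, mostly with a low value. They report only what shows in the picture. A call takes as long as a camera call.
- look_for(target, camera): "point" ([column, row] in pixels, amid what is visible of it).
- spot_point(target, camera): "point" ([column, row] in pixels: a listed point, or the origin of a listed thing).
The state is a dict: "time": time; "qpos": joint angles; "qvel": joint speeds; "joint_torque": joint torques, N m; "tool_pos": TCP position; "tool_rot": TCP orientation; "ft_force": force on the tool from outside, world axes, zero at the start; "moment": the same for the moment, N m; "width": finger opening in m; "grip_force": force on a finger pad.
Only numpy, scipy, OpenCV 4.12 (cv2) and the standard library are available. Lean on these libraries where they do the work, as an engineer would, in place of code of your own. Each camera call takes 0.05 s, during which the arm holds its last target. There are 200 camera calls.

### The job

Pack up the meeting kit in this order: lay the green-and-white marker flat in the bottom of the open wooden box, hang the black insert tray in the box over it, put the memory stick in the tray's blue felt half and the eraser in its bare half, and last seat the wooden lid squarely on top, fully down. Leave the glue stick, scissors, sharpener and paper clips where they are.

Things in the scene. Friction and masses are not known exactly. Their poses are not given: they have to be found in the camera images.
- kit_box: Open oak box 182 x 112 x 46 mm with a brass card frame on its -x end, fixed to the desk. Inside 172 x 102 mm; inner floor 5 mm, rim 46 mm above its origin. Origin: centre of underside; x along its length, z up. Inside it open the fingers only part way.
- tray: Loose black tray, 24 mm high; origin centre of underside, x lengthwise. Rim 186 x 116 mm, underside at z 21, hangs on the box rim (origin then 25 mm above the box's), 3 mm play a side, tapered foot 156 x 86; either way round. Lift by mid-divider grip: 10 mm thick (x), 40 long (y), top at z 23. Inner floor z 3 (felt 4.5). Halves 70 x 81 mm, centres x +40 (blue felt) and x -40 (bare black).
- lid: Loose oak lid 186 x 116 mm, lying right way up. Origin: centre, at the lower edge of the tapered lip under it (7 mm deep, 145 x 75 mm at the edge; enters the tray's mouth with 2 mm play a side); x lengthwise, z up. Board at z 6 to 12. Steel bar pull: 74 mm along x, 12 mm thick, z 24 to 34, open beneath. Seated: origin 43 mm above the box's; either way round.
- marker: Marker pen with green cap and white barrel, 17 x 135 x 16 mm, lying flat, long axis y. Origin: under its middle, on the desk at the start (it turns with the marker if that rolls). Too long for a half of the tray; fits only lengthwise in the bottom of the box.
- memory_stick: Black memory stick with a metal plug, 18 x 48 x 8 mm, lying flat, long axis y. Origin: centre of the underside.
- eraser: Eraser with blue sleeve and white ends, 21 x 52 x 12 mm, lying flat, long axis y. Origin: centre of the underside.
- glue_stick: Blue and white glue stick, 24 mm across and 92 mm tall, standing; a bystander, leave it alone. Origin: centre of the foot.
- scissors: Scissors with blue handles, 87 x 199 x 9 mm, lying flat, long axis y; a bystander, leave them alone. Origin: middle of the underside.
- sharpener: Small metal pencil sharpener, 16 x 26 x 15 mm; a bystander, leave it alone. Origin: centre of the underside.
- binder_clip: Black loose binder clip with wire arms, 45 x 29 x 27 mm; a bystander, leave it alone. Origin: centre of the underside.

How it is judged:
By the outcome, as a careful person would: the job done as asked, in the order asked, and still so for the second after the job is handed in, with the robot touching nothing.
It also fails if it takes over 128 s, if anything falls off the work surface, if the arm or the gripper's body presses on something with over 40 N, if the wrist force passes 120 N, or if a joint passes its speed limit or range.

## Working session

There is one attempt and no reset: what is moved stays moved. The work goes in short steps, Python scripts to look and compute and a tool call to move; the robot and the scene stay as the last step left them, time stands still between calls to the robot, and variables do not carry over. Pictures are saved under pics/ and viewed, at most 14 in all, crops included, and the job is handed in when it is done.

Besides the shell and the picture viewer there is one more tool, called after "Emit:" as name(argument=value, ...) on one line, values as JSON. apply_moves: Moves the arm, as the interface text tells. Its arguments: {"type":"object","properties":{"fingers":{"type":"array"},"slide":{"type":"array"},"dr":{"type":"array"},"force":{"type":"number"}},"required":["fingers","slide","dr"]}

```bash
mkdir -p pics
cat > h.py <<'E'
from plant import *
import numpy as np, cv2
from scipy.spatial.transform import Rotation as R
def rot(q): return R.from_quat([q[1],q[2],q[3],q[0]])
def campose(name):
    c=camera_params(name)
    if name=="wrist":
        s=get_state(); T=np.eye(4); T[:3,:3]=rot(s["tool_rot"]).as_matrix(); T[:3,3]=s["tool_pos"]
        T=T@np.array(c["T_tool_cam"]); return c,T
    T=np.eye(4); a=np.array(c["attitude"]); T[:3,:3]=rot(a).as_matrix() if a.size==4 else a; T[:3,3]=c["position"]; return c,T
def cloud(c,T,d):
    v,u=np.mgrid[:d.shape[0],:d.shape[1]]
    P=np.stack([(u-c["cx"])/c["fx"]*d,-(v-c["cy"])/c["fy"]*d,-d],-1)
    W=P@T[:3,:3].T+T[:3,3]; W[d==0]=np.nan; return W
def snap(name):
    c,T=campose(name); im,d=snapshot(name); return im,cloud(c,T,d)
def save(im,f,s=1.5): cv2.imwrite("pics/"+f,cv2.resize(im[:,:,::-1],None,fx=s,fy=s))
E
python3 - <<'E'
from h import *
for n in("top","scene","wrist"): print(n,camera_params(n))
print(get_state())
for n in("top","scene"):
    im,W=snap(n); save(im,n+"0.png"); np.save(n+"0.npy",W); cv2.imwrite(n+"0raw.png",im)
    for t in "kit_box tray lid marker memory_stick eraser glue_stick scissors sharpener binder_clip".split():
        r=spot_point(t,n)[:2]
        for x in r:
            u,v=[int(round(k)) for k in x["point"]]
            print(n,t,round(x["p"],2),u,v,W[min(max(v,0),383),min(max(u,0),511)].round(3))
E
```

```text
top {'fx': 412.4842664027183, 'fy': 412.4842664027183, 'cx': 254.27930721877811, 'cy': 193.9429845208564, 'position': array([ 0.42322765, -0.05864859,  1.3923512 ]), 'attitude': array([-0.69677257, -0.03640077,  0.03789031,  0.71536515])}
scene {'fx': 440.29128993561216, 'fy': 440.29128993561216, 'cx': 256.18723893306117, 'cy': 193.3512302174843, 'position': array([-0.12574985,  0.669498  ,  0.54598293]), 'attitude': array([-0.33216295, -0.1888871 ,  0.48679571,  0.78550581])}
wrist {'fx': 322.19020782149823, 'fy': 322.19020782149823, 'cx': 254.24614159198543, 'cy': 195.86908339561597, 'T_tool_cam': array([[ 3.26181775e-04,  9.56344717e-01,  2.92240782e-01,
         7.54387487e-02],
       [ 9.99999242e-01, -6.58987913e-04,  1.04036842e-03,
        -4.48664434e-05],
       [ 1.18753399e-03,  2.92240222e-01, -9.56344207e-01,
        -1.45766940e-01],
       [ 0.00000000e+00,  0.00000000e+00,  0.00000000e+00,
         1.00000000e+00]])}
{'time': 0.0, 'qpos': array([-1.33288846e+00,  2.64693870e-01,  1.60535347e+00, -1.38171945e-05,
        1.27365885e+00, -3.69461983e-02]), 'qvel': arr
[... 876 characters left out ...]
71 0.055]
top scissors 0.84 323 266 [ 0.323 -0.284  0.011]
top sharpener 0.38 240 140 [ 0.755 -0.02   0.012]
top binder_clip 0.59 241 141 [ 0.755 -0.023 -0.002]
top binder_clip 0.58 154 205 [0.54  0.273 0.014]
scene kit_box 0.69 201 227 [0.538 0.157 0.035]
scene tray 0.91 263 190 [ 0.611 -0.117  0.007]
scene lid 0.61 334 174 [ 0.534 -0.336  0.014]
scene marker 0.88 211 295 [0.374 0.266 0.007]
scene memory_stick 0.53 269 242 [0.429 0.051 0.001]
scene eraser 0.57 336 214 [ 0.403 -0.167 -0.   ]
scene glue_stick 0.66 167 190 [0.777 0.082 0.012]
scene sharpener 0.37 198 184 [ 0.753 -0.004  0.01 ]
scene sharpener 0.23 264 190 [ 0.608 -0.118  0.008]
scene binder_clip 0.4 154 262 [0.537 0.282 0.003]
```

```bash
python3 -c "
import cv2
im=cv2.imread('pics/top0.png');im=im[160:430,190:590];cv2.imwrite('pics/topc.png',cv2.resize(im,None,fx=2,fy=2))"
```

```text
(no output)
```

View pics/topc.png

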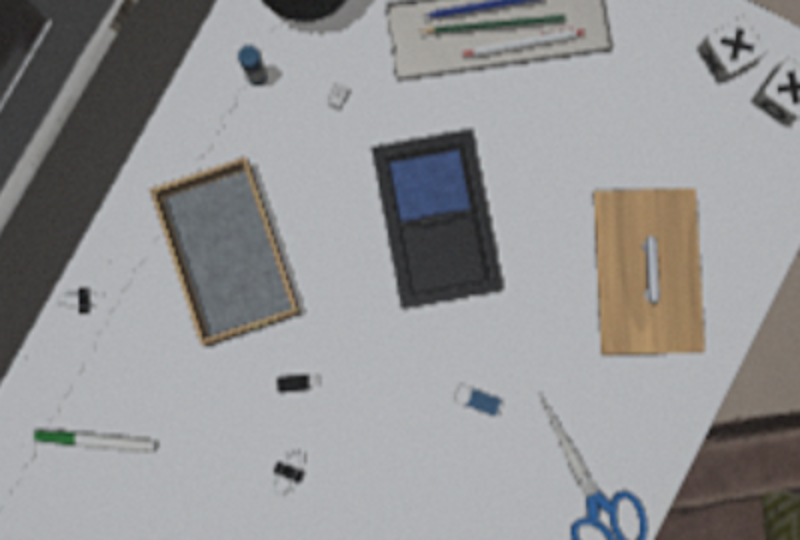

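View pics/scene0.png

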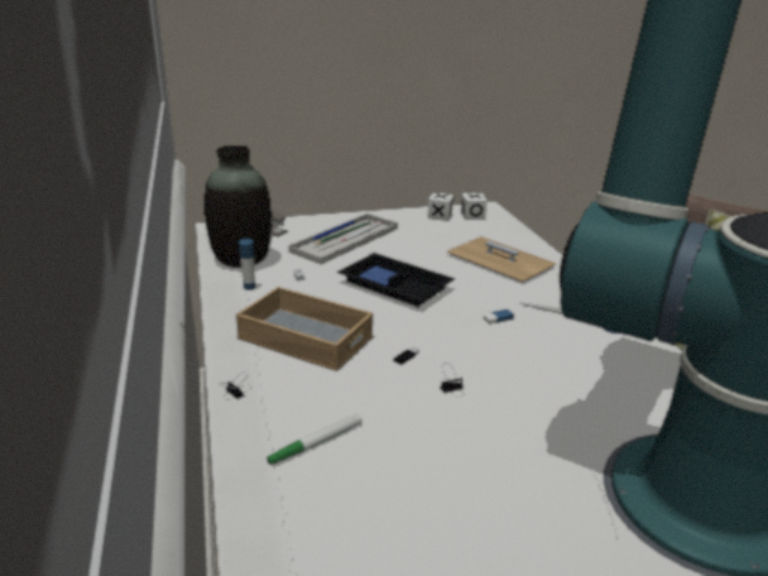

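The top view shows every thing lying flat: box, tray (blue half towards +x), lid, marker, stick and eraser, with a wall to the left of the box. I'll write a move planner and look with the wrist camera on the way.

```bash
cat >> h.py <<'E'
def yaw(s=None):
    s=s or get_state(); x=rot(s["tool_rot"]).as_matrix()[:,0]; return np.arctan2(x[1],x[0])
def plan(p,y,start=None,f=1.0,step=40,q=1):
    """rows from start (x,y,z,yaw) to p,yaw; prints calls of 5 rows; tool down"""
    if start is None:
        s=get_state(); start=(*s["tool_pos"],yaw(s))
    a=np.array(start,float); b=np.array([*p,y],float)
    n=int(max(1,np.ceil(np.linalg.norm(b[:3]-a[:3])*1000/step),np.ceil(abs(b[3]-a[3])/.11)))
    cur=a.copy(); S=[];D=[]
    for i in range(n):
        t=a+(b-a)*(i+1)/n; d=t-cur; c,s_=np.cos(cur[3]),np.sin(cur[3])
        sl=np.array([c*d[0]+s_*d[1], s_*d[0]-c*d[1], -d[2]])*1000
        sl=np.round(sl/q)*q; dz=round(-d[3],3)   # tool z is down
        S.append(sl.astype(int).tolist() if q==1 else sl.tolist()); D.append([0,0,dz])
        k=sl/1000; cur=cur+np.array([c*k[0]+s_*k[1], s_*k[0]-c*k[1], -k[2], -dz])
    for i in range(0,n,5): print("slide",S[i:i+5],"dr",D[i:i+5])
    return cur
E
python3 - <<'E'
from h import *
W=np.load("top0.npy")
c=plan((.50,-.36,.26),.1)
c=plan((.58,-.12,.26),.3,c)
c=plan((.56,.11,.26),.8,c)
c=plan((.38,.25,.20),1.5,c)
E
```

```text
slide [[35, -18, -2], [34, -18, -2], [35, -18, -2], [34, -19, -2], [33, -20, -2]] dr [[0, 0, np.float64(0.016)], [0, 0, np.float64(0.016)], [0, 0, np.float64(0.016)], [0, 0, np.float64(0.016)], [0, 0, np.float64(0.015)]]
slide [[34, -20, -2], [33, -21, -2], [33, -21, -1], [32, -22, -2], [32, -23, -2]] dr [[0, 0, np.float64(0.016)], [0, 0, np.float64(0.016)], [0, 0, np.float64(0.016)], [0, 0, np.float64(0.016)], [0, 0, np.float64(0.016)]]
slide [[32, -22, -2]] dr [[0, 0, np.float64(0.016)]]
slide [[15, -33, 0], [15, -33, 0], [17, -32, 0], [17, -31, 0], [19, -32, 0]] dr [[0, 0, np.float64(-0.029)], [0, 0, np.float64(-0.028)], [0, 0, np.float64(-0.029)], [0, 0, np.float64(-0.028)], [0, 0, np.float64(-0.029)]]
slide [[19, -30, 0], [20, -30, 0]] dr [[0, 0, np.float64(-0.029)], [0, 0, np.float64(-0.028)]]
slide [[8, -38, 0], [11, -36, 0], [15, -36, 0], [17, -35, 0], [20, -32, 0]] dr [[0, 0, np.float64(-0.083)], [0, 0, np.float64(-0.084)], [0, 0, np.float64(-0.083)], [0, 0, np.float64(-0.083)], [0, 0, np.float64(-0.084)]]
slide [[23, -32, 0]] dr [[0, 0, np.float64(-0.083)]]
slide [[-4, -32, 9], [0, -33, 8], [3, -32, 9], [6, -32, 8], [9, -31, 9]] dr [[0, 0, np.float64(-0.1)], [0, 0, np.float64(-0.1)], [0, 0, np.float64(-0.1)], [0, 0, np.float64(-0.1)], [0, 0, np.float64(-0.1)]]
slide [[13, -30, 8], [15, -29, 9]] dr [[0, 0, np.float64(-0.1)], [0, 0, np.float64(-0.1)]]
```

Emit:
apply_moves(fingers=[1,1,1,1,1], slide=[[35,-18,-2],[34,-18,-2],[35,-18,-2],[34,-19,-2],[33,-20,-2]], dr=[[0,0,0.016],[0,0,0.016],[0,0,0.016],[0,0,0.016],[0,0,0.016]])

```text
time: 1.52
tool_pos: [0.3279, -0.517, 0.2489]
tool_rot: [0.0, 0.995, 0.097, 0.0]
ft_force: [0.6, -0.0, -0.3]
width: 0.088
grip_force: 0.0
```

Emit:
apply_moves(fingers=[1,1,1,1,1], slide=[[34,-20,-2],[33,-21,-2],[33,-21,-2],[32,-22,-2],[32,-23,-2]], dr=[[0,0,0.016],[0,0,0.016],[0,0,0.016],[0,0,0.016],[0,0,0.016]])

```text
time: 1.93
tool_pos: [0.4725, -0.3846, 0.2591]
tool_rot: [0.0, 0.998, 0.057, 0.0]
ft_force: [0.5, -0.8, -0.2]
width: 0.0882
grip_force: 0.0
```

Emit:
apply_moves(fingers=[1,1], slide=[[32,-22,-2],[0,0,0]], dr=[[0,0,0.016],[0,0,0]])

```text
time: 2.1
tool_pos: [0.5054, -0.3559, 0.2614]
tool_rot: [-0.001, 0.999, 0.052, 0.002]
ft_force: [-0.2, -0.3, 0.2]
width: 0.0883
grip_force: 0.0
```

Run:
```python
from h import *
s=get_state(); print(s["tool_pos"],yaw(s),s["time"])
im,W=snap("wrist"); save(im,"w_lid.png"); np.savez("w_lid",im=im,W=W)
print(spot_point("lid","wrist")[:1])
```

```text
[ 0.50539833 -0.35586901  0.26143191] 0.10358062408865984 2.1
[{'point': [259.6, 122.6], 'p': 0.75}]
```

View pics/w_lid.png

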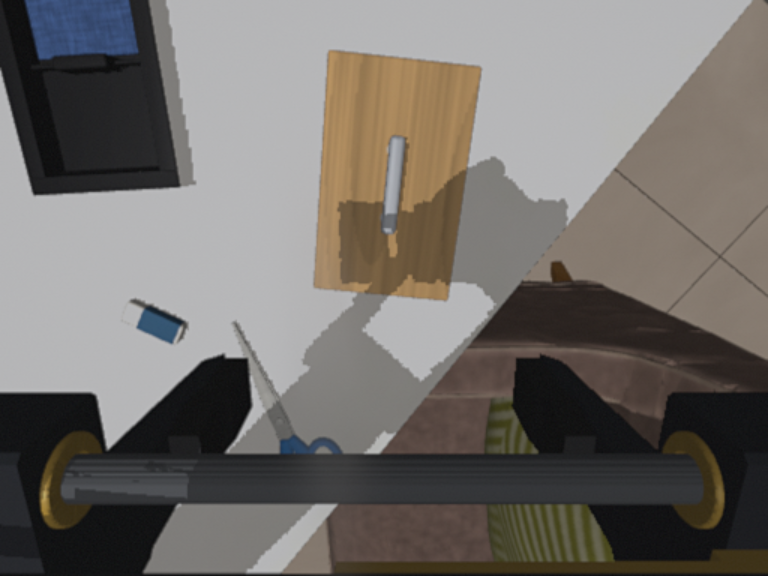

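Emit:
apply_moves(fingers=[1,1,1,1,1], slide=[[15,-33,0],[15,-33,0],[17,-32,0],[17,-31,0],[19,-32,0]], dr=[[0,0,-0.03],[0,0,-0.03],[0,0,-0.03],[0,0,-0.03],[0,0,-0.03]])

```text
time: 2.62
tool_pos: [0.5564, -0.1886, 0.2607]
tool_rot: [0.0, 0.992, 0.124, -0.0]
ft_force: [0.6, -0.4, -0.4]
width: 0.0884
grip_force: 0.0
```

Emit:
apply_moves(fingers=[1,1,1], slide=[[19,-30,0],[20,-30,0],[0,0,0]], dr=[[0,0,-0.03],[0,0,-0.03],[0,0,0]])

```text
time: 2.87
tool_pos: [0.5799, -0.1163, 0.2607]
tool_rot: [-0.001, 0.988, 0.156, 0.0]
ft_force: [-0.3, -1.0, 0.3]
width: 0.088
grip_force: 0.0
```

Run:
```python
from h import *
s=get_state(); print(s["tool_pos"],yaw(s),s["time"])
im,W=snap("wrist"); save(im,"w_tray.png"); np.savez("w_tray",im=im,W=W)
print(spot_point("tray","wrist")[:1])
c=plan((.56,.10,.26),.8)
c=plan((.39,.25,.20),1.5,c)
```

```text
[ 0.57986717 -0.11631112  0.26069068] 0.3127681201690967 2.8667
[{'point': [267.1, 134.8], 'p': 0.63}]
slide [[8, -36, 0], [11, -35, 0], [14, -34, 0], [17, -33, 0], [19, -31, 0]] dr [[0, 0, np.float64(-0.082)], [0, 0, np.float64(-0.081)], [0, 0, np.float64(-0.082)], [0, 0, np.float64(-0.082)], [0, 0, np.float64(-0.081)]]
slide [[22, -30, 1]] dr [[0, 0, np.float64(-0.082)]]
slide [[-2, -32, 9], [2, -33, 8], [5, -32, 9], [8, -31, 8], [11, -30, 9]] dr [[0, 0, np.float64(-0.1)], [0, 0, np.float64(-0.1)], [0, 0, np.float64(-0.1)], [0, 0, np.float64(-0.1)], [0, 0, np.float64(-0.1)]]
slide [[15, -30, 8], [17, -27, 9]] dr [[0, 0, np.float64(-0.1)], [0, 0, np.float64(-0.1)]]
```

The wrist view shows the lid with its pull at about (265,123), the eraser at (103,214) and the tray's corner, all clear.

Emit:
apply_moves(fingers=[1,1,1,1,1], slide=[[8,-36,0],[11,-35,0],[14,-34,0],[17,-33,0],[19,-31,0]], dr=[[0,0,-0.08],[0,0,-0.08],[0,0,-0.08],[0,0,-0.08],[0,0,-0.08]])

```text
time: 3.38
tool_pos: [0.564, 0.0617, 0.2607]
tool_rot: [0.0, 0.938, 0.347, -0.0]
ft_force: [0.0, -0.1, -0.4]
width: 0.0884
grip_force: 0.0
```

Emit:
apply_moves(fingers=[1,1], slide=[[22,-30,0],[0,0,0]], dr=[[0,0,-0.09],[0,0,0]])

```text
time: 3.55
tool_pos: [0.5609, 0.1031, 0.2608]
tool_rot: [-0.001, 0.92, 0.391, 0.0]
ft_force: [0.1, -0.8, 0.2]
width: 0.088
grip_force: 0.0
```

Run:
```python
from h import *
s=get_state(); print(s["tool_pos"],yaw(s),s["time"])
im,W=snap("wrist"); save(im,"w_box.png"); np.savez("w_box",im=im,W=W)
print(spot_point("kit_box","wrist")[:1])
```

```text
[0.560923   0.10312129 0.26076063] 0.8037317462243142 3.55
[{'point': [263.1, 141.0], 'p': 0.67}]
```

Emit:
apply_moves(fingers=[1,1,1,1,1], slide=[[-2,-32,9],[2,-33,8],[5,-32,9],[8,-31,8],[11,-30,9]], dr=[[0,0,-0.1],[0,0,-0.1],[0,0,-0.1],[0,0,-0.1],[0,0,-0.1]])

```text
time: 4.07
tool_pos: [0.4405, 0.205, 0.2175]
tool_rot: [0.001, 0.797, 0.605, 0.0]
ft_force: [-0.1, 0.4, 0.3]
width: 0.0882
grip_force: 0.0
```

Emit:
apply_moves(fingers=[1,1,1], slide=[[15,-30,8],[17,-27,9],[0,0,0]], dr=[[0,0,-0.1],[0,0,-0.1],[0,0,0]])

```text
time: 4.32
tool_pos: [0.3885, 0.2503, 0.1986]
tool_rot: [-0.001, 0.731, 0.682, -0.002]
ft_force: [-1.2, -0.8, -0.7]
width: 0.0881
grip_force: 0.0
```

Run:
```python
from h import *
s=get_state(); print(s["tool_pos"],yaw(s),s["time"])
im,W=snap("wrist"); save(im,"w_mk.png"); np.savez("w_mk",im=im,W=W)
print(spot_point("marker","wrist")[:1])
o=[cv2.resize(cv2.imread("pics/w_%s.png"%k),(400,300)) for k in("tray","box","mk")]
cv2.imwrite("pics/mos.png",np.vstack([np.hstack(o[:2]),np.hstack([o[2],o[2]*0])]))
```

```text
[0.38845277 0.25031875 0.19855744] 1.5015665824370268 4.3167
[{'point': [247.8, 156.3], 'p': 0.74}]
```

View pics/mos.png

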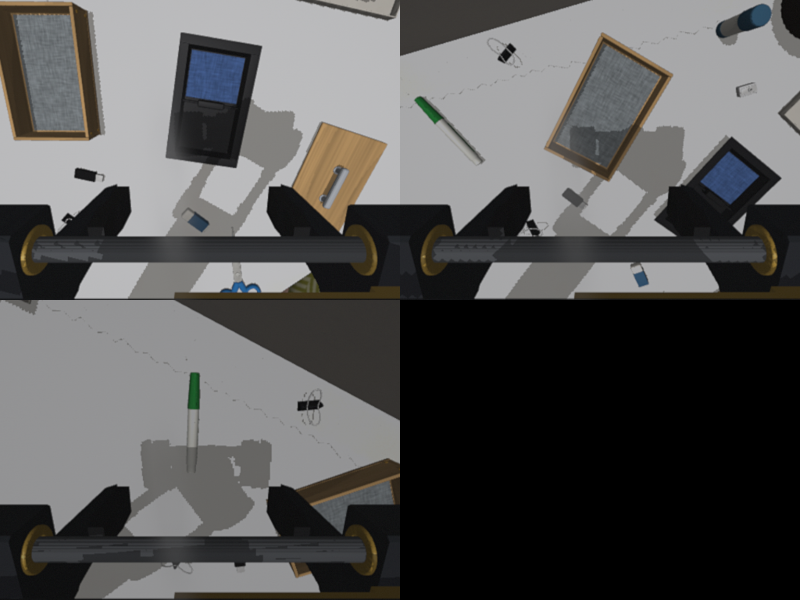

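The mosaic shows tray, box and marker each well inside a wrist view: marker at about (247,156). Now fit rectangles to the height-segmented clouds.

```bash
cat >> h.py <<'E'
def blob(W,lo,hi,near,rad=.13,key=None,quiet=False):
    """component of heights lo..hi nearest to xy; returns centre,yaw(long axis),size"""
    m=(W[...,2]>lo)&(W[...,2]<hi)&(np.hypot(W[...,0]-near[0],W[...,1]-near[1])<rad)
    if key is not None: m&=key
    n,l,st,ce=cv2.connectedComponentsWithStats(m.astype(np.uint8))
    i=1+np.argmax(st[1:,4]); P=W[l==i]; 
    # robust trimmed min-area rectangle over angle
    best=None
    for a in np.arange(0,np.pi/2,.005):
        r=P[:,:2]@np.array([[np.cos(a),-np.sin(a)],[np.sin(a),np.cos(a)]])
        q0,q1=np.percentile(r,[.7,99.3],axis=0); A=np.prod(q1-q0)
        if best is None or A<best[0]: best=(A,a,q0,q1)
    _,a,q0,q1=best; c=(q0+q1)/2; c=np.array([c[0]*np.cos(a)-c[1]*np.sin(a),c[0]*np.sin(a)+c[1]*np.cos(a)]); d=q1-q0
    if d[1]>d[0]: a+=np.pi/2; d=d[::-1]
    print("c",c.round(4),"yaw",round(a,3),"size",d.round(4),"n",len(P),"z",np.percentile(P[:,2],[5,50,95]).round(4))
    return c,a,d,l==i
E
python3 - <<'E'
from h import *
L=lambda k:(lambda z:(z["im"],z["W"]))(np.load(k+".npz"))
im,W=L("w_mk"); print("desk z",np.nanmedian(W[:,:,2]),np.nanpercentile(W[...,2],[20,40,60]))
blob(W,.005,.03,(.387,.256),.09)
im,W=L("w_box"); blob(W,.038,.055,(.595,.117),.14); blob(W,.004,.03,(.44,.03),.05)
print("floor",np.nanmedian(W[(np.hypot(W[...,0]-.6,W[...,1]-.12)<.02)][:,2]))
im,W=L("w_tray"); blob(W,.012,.04,(.618,-.111),.14);blob(W,.005,.03,(.419,-.149),.05);blob(W,.017,.04,(.618,-.111),.02)
im,W=L("w_lid"); blob(W,.006,.05,(.54,-.354),.14);blob(W,.025,.05,(.54,-.354),.14);blob(W,.005,.03,(.419,-.149),.05)
E
```

```text
desk z -0.00016633922263287193 [-0.00121501 -0.00050606  0.00027227]
c [0.3804 0.2646] yaw 1.46 size [0.1325 0.0147] n 1771 z [0.0097 0.0139 0.0158]
c [0.5855 0.1152] yaw 0.31 size [0.1812 0.1116] n 2749 z [0.04   0.0453 0.0468]
c [0.4391 0.0382] yaw 1.656 size [0.0468 0.018 ] n 389 z [0.0049 0.007  0.0085]
floor 0.3408345839096244
c [ 0.6181 -0.1219] yaw 0.16 size [0.1844 0.1152] n 6501 z [0.0145 0.0235 0.0249]
c [ 0.4147 -0.1621] yaw 1.21 size [0.0503 0.0205] n 542 z [0.0067 0.0115 0.0129]
c [ 0.6171 -0.1164] yaw 1.721 size [0.0284 0.0099] n 216 z [0.0204 0.0224 0.024 ]
c [ 0.5541 -0.3586] yaw 0.005 size [0.1823 0.1139] n 15243 z [0.0102 0.0116 0.0136]
c [ 0.5538 -0.3585] yaw 0.0 size [0.0722 0.0118] n 679 z [0.0306 0.033  0.0346]
c [ 0.4142 -0.1636] yaw 1.19 size [0.051  0.0205] n 671 z [0.0069 0.0117 0.0131]
```

```bash
sed -i 's/dz=round(-d\[3\],3)/dz=float(round(-d[3],3))/' h.py
python3 - <<'E'
from h import *
c=plan((.380,.2646,.05),1.46)
c=plan((.380,.2646,.0035),1.46,c,step=17)
print("lift"); c=plan((.40,.25,.12),1.40,c)
c=plan((.5855,.1152,.12),.31,c)
c=plan((.5855,.1152,.04),.31,c)
c=plan((.5855,.1152,.0095),.31,c,step=16)
E
```

```text
slide [[4, -3, 38], [3, -4, 37], [4, -3, 38], [3, -3, 37]] dr [[0, 0, 0.009], [0, 0, 0.009], [0, 0, 0.009], [0, 0, 0.01]]
slide [[0, 0, 16], [0, 0, 15], [0, 0, 16]] dr [[0, 0, -0.0], [0, 0, -0.0], [0, 0, -0.0]]
lift
slide [[-4, 7, -39], [-4, 7, -39], [-4, 7, -39]] dr [[0, 0, 0.02], [0, 0, 0.02], [0, 0, 0.02]]
slide [[-10, 21, 0], [-8, 21, 0], [-5, 22, 0], [-3, 23, 0], [-1, 23, 0]] dr [[0, 0, 0.109], [0, 0, 0.109], [0, 0, 0.109], [0, 0, 0.109], [0, 0, 0.109]]
slide [[2, 23, 0], [5, 22, 0], [7, 22, 0], [9, 21, 0], [12, 20, 0]] dr [[0, 0, 0.109], [0, 0, 0.109], [0, 0, 0.109], [0, 0, 0.109], [0, 0, 0.109]]
slide [[0, 0, 27], [0, 0, 27], [0, 0, 26]] dr [[0, 0, -0.0], [0, 0, -0.0], [0, 0, -0.0]]
slide [[0, 0, 15], [0, 0, 16]] dr [[0, 0, -0.0], [0, 0, -0.0]]
```

Emit:
apply_moves(fingers=[0.5,0.5,0.5,0.5,0.5], slide=[[4,-3,38],[3,-4,37],[4,-3,38],[3,-3,37],[0,0,0]], dr=[[0,0,0.01],[0,0,0.01],[0,0,0.01],[0,0,0.01],[0,0,0]])

```text
time: 4.83
tool_pos: [0.3766, 0.2613, 0.0444]
tool_rot: [-0.001, 0.747, 0.665, -0.006]
ft_force: [-0.9, -1.1, -0.6]
width: 0.057
grip_force: 0.0
```

Emit:
apply_moves(fingers=[0.5,0.5,0.5,0.5], slide=[[0,0,16],[0,0,15],[0,0,16],[0,0,0]], dr=[[0,0,0],[0,0,0],[0,0,0],[0,0,0]])

```text
time: 5.17
tool_pos: [0.3811, 0.2642, 0.0033]
tool_rot: [0.0, 0.747, 0.665, -0.001]
ft_force: [-0.2, 0.2, -0.3]
width: 0.0439
grip_force: 0.0
```

Emit:
apply_moves(fingers=[0,0,0,0,0], slide=[[0,0,0],[0,0,0],[0,0,0],[0,0,0],[0,0,0]], dr=[[0,0,0],[0,0,0],[0,0,0],[0,0,0],[0,0,0]], force=20)

```text
time: 5.58
tool_pos: [0.3811, 0.2665, 0.005]
tool_rot: [0.0, 0.746, 0.666, 0.001]
ft_force: [0.1, -1.4, 6.5]
width: 0.0147
grip_force: 20.0
```

Emit:
apply_moves(fingers=[0,0,0,0,0], slide=[[0,0,0],[0,0,0],[0,0,0],[0,0,-10],[0,0,-20]], dr=[[0,0,0],[0,0,0],[0,0,0],[0,0,0],[0,0,0]])

```text
time: 6.0
tool_pos: [0.3779, 0.2648, 0.0324]
tool_rot: [-0.0, 0.746, 0.666, -0.003]
ft_force: [-0.0, 0.8, -0.4]
width: 0.0147
grip_force: 20.0
```

Emit:
apply_moves(fingers=[0,0,0], slide=[[-4,7,-29],[-4,7,-29],[-4,7,-29]], dr=[[0,0,0.02],[0,0,0.02],[0,0,0.02]])

```text
time: 6.25
tool_pos: [0.3988, 0.2511, 0.1222]
tool_rot: [-0.0, 0.765, 0.644, -0.0]
ft_force: [0.7, 0.0, -0.0]
width: 0.0152
grip_force: 20.0
```

Emit:
apply_moves(fingers=[0,0,0,0,0], slide=[[-10,21,0],[-8,21,0],[-5,22,0],[-3,23,0],[-1,23,0]], dr=[[0,0,0.109],[0,0,0.109],[0,0,0.109],[0,0,0.109],[0,0,0.109]])

```text
time: 6.67
tool_pos: [0.4924, 0.1833, 0.1215]
tool_rot: [-0.0, 0.911, 0.412, 0.0]
ft_force: [0.4, -0.3, -0.9]
width: 0.0149
grip_force: 20.0
```

Emit:
apply_moves(fingers=[0,0,0,0,0], slide=[[2,23,0],[5,22,0],[7,22,0],[9,21,0],[12,20,0]], dr=[[0,0,0.109],[0,0,0.109],[0,0,0.109],[0,0,0.109],[0,0,0.109]])

```text
time: 7.08
tool_pos: [0.5856, 0.1162, 0.1212]
tool_rot: [-0.0, 0.989, 0.151, -0.0]
ft_force: [-1.1, 0.7, 0.1]
width: 0.0148
grip_force: 20.0
```

Emit:
apply_moves(fingers=[0,0], slide=[[0,0,0],[0,0,0]], dr=[[0,0,0],[0,0,0]])

```text
time: 7.25
tool_pos: [0.5856, 0.1164, 0.121]
tool_rot: [-0.0, 0.988, 0.154, -0.0]
ft_force: [-0.4, 0.1, 0.4]
width: 0.0144
grip_force: 20.0
```

Run:
```python
from h import *
s=get_state(); print(s["tool_pos"],yaw(s),s["width"])
im,W=snap("wrist"); save(im,"w_m2.png")
c=plan((.5855,.1152,.05),.31)
c=plan((.5855,.1152,.0095),.31,c,step=16)
```

```text
[0.58555978 0.11637265 0.12104894] 0.30876389538622306 0.01436397128669574
slide [[0, 1, 35], [0, 1, 36]] dr [[0, 0, -0.0], [0, 0, -0.0]]
slide [[0, 0, 13], [0, 0, 14], [0, 0, 13]] dr [[0, 0, -0.0], [0, 0, -0.0], [0, 0, -0.0]]
```

View pics/w_m2.png

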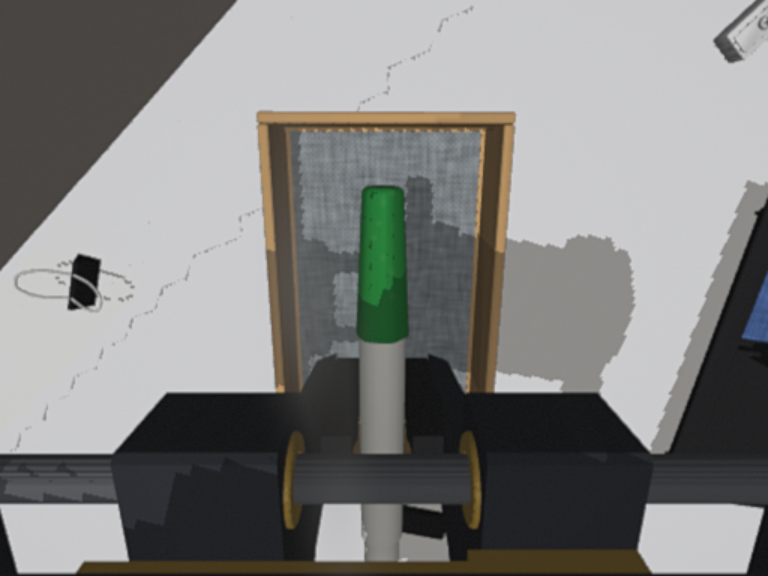

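The marker (cap at about (255,175)) is held in line with the box and centred in it. Lower and release.

Emit:
apply_moves(fingers=[0,0,0,0,0], slide=[[0,1,35],[0,0,35],[0,0,14],[0,0,14],[0,0,11]], dr=[[0,0,0],[0,0,0],[0,0,0],[0,0,0],[0,0,0]])

```text
time: 7.72
tool_pos: [0.5831, 0.1167, 0.0101]
tool_rot: [-0.0, 0.988, 0.155, -0.002]
ft_force: [0.2, -0.3, 1.1]
width: 0.0147
grip_force: 20.0
```

Emit:
apply_moves(fingers=[0,0,0.3,0.3,0.3], slide=[[0,0,1],[0,0,0],[0,0,0],[0,0,0],[0,0,0]], dr=[[0,0,0],[0,0,0],[0,0,0],[0,0,0],[0,0,0]])

```text
time: 8.13
tool_pos: [0.586, 0.1161, 0.0116]
tool_rot: [-0.0, 0.988, 0.154, 0.001]
ft_force: [-1.1, -0.4, 0.7]
width: 0.0268
grip_force: 0.0
```

Emit:
apply_moves(fingers=[0.3,0.3,0.3,0.3,0.3], slide=[[0,0,0],[0,0,-20],[0,0,-40],[0,0,-40],[0,0,-40]], dr=[[0,0,0],[0,0,0],[0,0,0],[0,0,0],[0,0,0]])

```text
time: 8.55
tool_pos: [0.5848, 0.1157, 0.1519]
tool_rot: [-0.0, 0.988, 0.154, -0.001]
ft_force: [0.6, 0.4, 0.6]
width: 0.0266
grip_force: 0.0
```

Run:
```python
from h import *
s=get_state(); print(s["tool_pos"],yaw(s),s["width"])
im,W=snap("wrist"); save(im,"w_m3.png"); np.savez("w_m3",im=im,W=W)
blob(W,.038,.055,(.595,.117),.14); blob(W,.0125,.03,(.5855,.1152),.07)
c=plan((.618,-.12,.14),1.74)
c=plan((.617,-.119,.09),1.74,c)
```

```text
[0.58476299 0.11569483 0.15187314] 0.3087158597080121 0.026641235697198746
c [0.6053 0.1212] yaw 0.305 size [0.1399 0.1116] n 3761 z [0.0404 0.0453 0.0467]
c [0.583  0.1159] yaw 0.3 size [0.1319 0.0145] n 2302 z [0.0147 0.0189 0.0208]
slide [[-3, 17, 2], [-5, 16, 1], [-7, 16, 2], [-8, 15, 1], [-10, 14, 2]] dr [[0, 0, -0.102], [0, 0, -0.102], [0, 0, -0.103], [0, 0, -0.102], [0, 0, -0.102]]
slide [[-11, 13, 2], [-12, 11, 1], [-13, 11, 2], [-15, 9, 1], [-15, 7, 2]] dr [[0, 0, -0.102], [0, 0, -0.103], [0, 0, -0.102], [0, 0, -0.102], [0, 0, -0.102]]
slide [[-16, 6, 1], [-16, 5, 2], [-17, 2, 2], [-17, 1, 1]] dr [[0, 0, -0.103], [0, 0, -0.102], [0, 0, -0.102], [0, 0, -0.102]]
slide [[0, 0, 25], [1, -1, 25]] dr [[0, 0, -0.0], [0, 0, -0.0]]
```

View pics/w_m3.png

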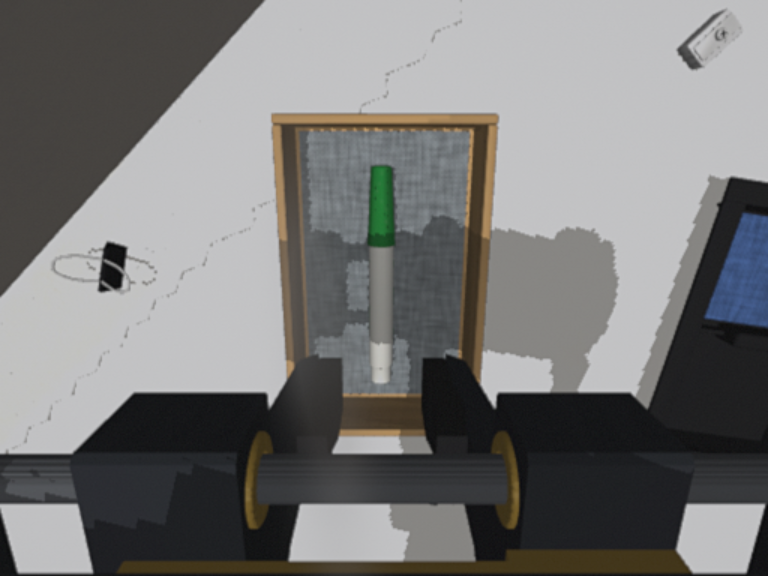

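Marker lies flat and lengthwise on the box floor, cap at (255,137). Now on to the tray.

Emit:
apply_moves(fingers=[0.5,0.5,0.5,0.5,0.5], slide=[[-3,17,0],[-5,16,0],[-7,16,0],[-8,15,0],[-10,14,0]], dr=[[0,0,-0.102],[0,0,-0.102],[0,0,-0.103],[0,0,-0.102],[0,0,-0.102]])

```text
time: 9.02
tool_pos: [0.5953, 0.03, 0.151]
tool_rot: [0.0, 0.916, 0.401, 0.0]
ft_force: [-0.0, -0.3, -0.4]
width: 0.0443
grip_force: 0.0
```

Emit:
apply_moves(fingers=[0.5,0.5,0.5,0.5,0.5], slide=[[-11,13,0],[-12,11,0],[-13,11,0],[-15,9,0],[-15,7,0]], dr=[[0,0,-0.102],[0,0,-0.103],[0,0,-0.102],[0,0,-0.102],[0,0,-0.102]])

```text
time: 9.43
tool_pos: [0.6047, -0.0541, 0.1509]
tool_rot: [0.0, 0.785, 0.619, 0.0]
ft_force: [0.6, 0.4, 0.4]
width: 0.0441
grip_force: 0.0
```

Emit:
apply_moves(fingers=[0.5,0.5,0.5,0.5,0.5], slide=[[-16,6,0],[-16,5,0],[-17,2,0],[-17,1,0],[0,0,0]], dr=[[0,0,-0.103],[0,0,-0.102],[0,0,-0.102],[0,0,-0.102],[0,0,0]])

```text
time: 9.85
tool_pos: [0.6133, -0.1234, 0.1509]
tool_rot: [0.001, 0.645, 0.765, -0.0]
ft_force: [-0.3, -0.1, 0.3]
width: 0.0441
grip_force: 0.0
```

Run:
```python
from h import *
s=get_state(); print(s["tool_pos"],yaw(s),s["width"])
im,W=snap("wrist"); save(im,"w_t2.png"); np.savez("w_t2",im=im,W=W)
blob(W,.018,.04,(.618,-.12),.14);blob(W,.017,.04,(.618,-.119),.022)
```

```text
[ 0.61331175 -0.12339049  0.1509192 ] 1.7408470906388658 0.044104256104597
c [ 0.6176 -0.1212] yaw 0.16 size [0.1847 0.1148] n 9398 z [0.0216 0.0235 0.0247]
c [ 0.6176 -0.1209] yaw 1.741 size [0.0387 0.0098] n 499 z [0.0206 0.0224 0.0236]
```

View pics/w_t2.png

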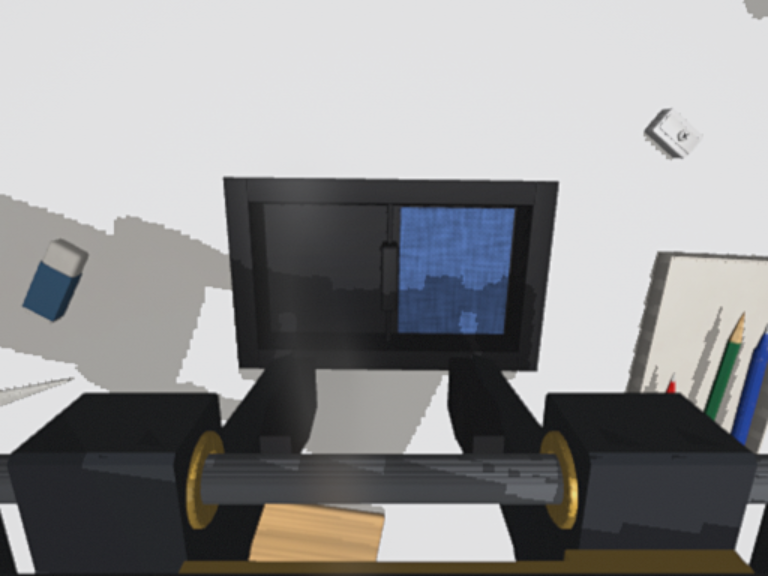

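Tray seen upright and square, divider at (259,183), rim and divider fits agree to under a millimetre. Grip it.

Run:
```python
from h import *
c=plan((.6176,-.1210,.05),1.734)
c=plan((.6176,-.1210,.0075),1.734,c,step=16)
print("lift");c=plan((.6176,-.1210,.0875),1.734,c,step=28)
c=plan((.5855,.1152,.0875),1.878,c,step=30)
```

```text
slide [[0, 2, 34], [0, 1, 33], [0, 2, 34]] dr [[0, 0, 0.001], [0, 0, 0.001], [0, 0, 0.0]]
slide [[0, 0, 14], [0, 0, 14], [0, 0, 14]] dr [[0, 0, 0.0], [0, 0, 0.0], [0, 0, 0.0]]
lift
slide [[0, 0, -27], [0, 0, -26], [0, 0, -27]] dr [[0, 0, 0.0], [0, 0, 0.0], [0, 0, 0.0]]
slide [[30, 1, 0], [30, 1, 0], [29, 2, 0], [30, 2, 0], [30, 3, 0]] dr [[0, 0, -0.018], [0, 0, -0.018], [0, 0, -0.018], [0, 0, -0.018], [0, 0, -0.018]]
slide [[29, 4, 0], [30, 4, 0], [29, 4, 0]] dr [[0, 0, -0.018], [0, 0, -0.018], [0, 0, -0.018]]
```

Emit:
apply_moves(fingers=[0.5,0.5,0.5,0.5], slide=[[0,2,34],[0,1,33],[0,2,34],[0,0,0]], dr=[[0,0,0.003],[0,0,0.003],[0,0,0],[0,0,0]])

```text
time: 10.23
tool_pos: [0.6121, -0.1174, 0.0424]
tool_rot: [-0.006, 0.648, 0.762, -0.003]
ft_force: [-1.3, 0.2, -0.9]
width: 0.0441
grip_force: 0.0
```

Emit:
apply_moves(fingers=[0.5,0.5,0.5,0.5], slide=[[0,0,14],[0,0,14],[0,0,14],[0,0,0]], dr=[[0,0,0],[0,0,0],[0,0,0],[0,0,0]])

```text
time: 10.57
tool_pos: [0.6165, -0.1192, 0.0057]
tool_rot: [-0.001, 0.647, 0.762, -0.001]
ft_force: [0.2, -0.7, -0.1]
width: 0.0444
grip_force: 0.0
```

Emit:
apply_moves(fingers=[0,0,0,0,0], slide=[[0,0,0],[0,0,0],[0,0,0],[0,0,0],[0,0,0]], dr=[[0,0,0],[0,0,0],[0,0,0],[0,0,0],[0,0,0]], force=40)

```text
time: 10.98
tool_pos: [0.6185, -0.1199, 0.0086]
tool_rot: [0.001, 0.647, 0.762, 0.0]
ft_force: [0.2, 0.2, -0.0]
width: 0.0127
grip_force: 0.0
```

Emit:
apply_moves(fingers=[0,0,0,0], slide=[[0,0,0],[0,0,0],[0,0,0],[0,0,-10]], dr=[[0,0,0],[0,0,0],[0,0,0],[0,0,0]])

```text
time: 11.32
tool_pos: [0.616, -0.1193, 0.016]
tool_rot: [-0.002, 0.647, 0.762, -0.001]
ft_force: [-0.6, 0.3, -2.3]
width: 0.0094
grip_force: 40.0
```

Emit:
apply_moves(fingers=[0,0,0,0], slide=[[0,0,-20],[0,0,-25],[0,0,-25],[0,0,0]], dr=[[0,0,0],[0,0,0],[0,0,0],[0,0,0]])

```text
time: 11.65
tool_pos: [0.6215, -0.1205, 0.0935]
tool_rot: [0.004, 0.647, 0.762, 0.002]
ft_force: [0.7, -0.9, -0.4]
width: 0.0097
grip_force: 40.0
```

Run:
```python
from h import *
s=get_state(); print(s["tool_pos"],yaw(s),s["width"])
im,W=snap("wrist"); save(im,"w_t3.png"); np.savez("w_t3",im=im,W=W)
blob(W,.09,.12,(.618,-.12),.14)
```

```text
[ 0.62154997 -0.12049579  0.0934553 ] 1.7338006205631111 0.009662305683963441
c [ 0.618  -0.1004] yaw 0.16 size [0.1839 0.0715] n 31838 z [0.0947 0.1081 0.1101]
```

View pics/w_t3.png

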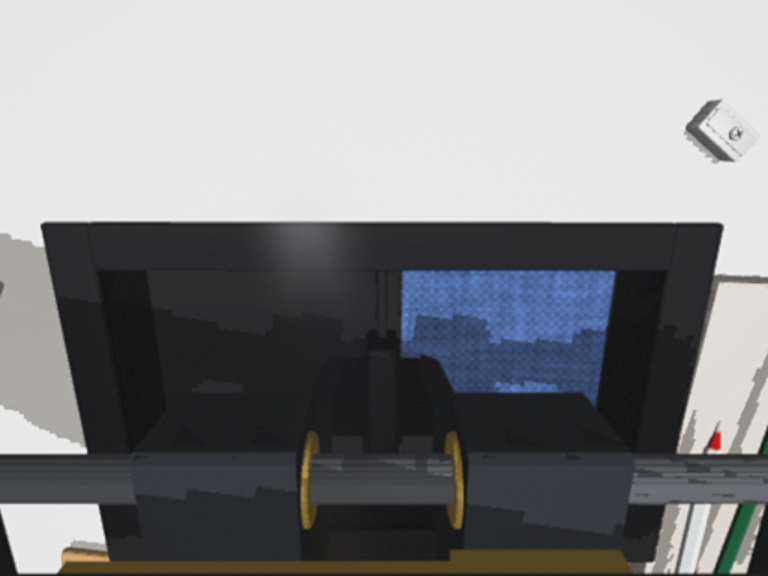

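Tray hangs level in the grip, rim front edge at row 148. Over to the box.

Run:
```python
from h import *
s=get_state();print(s["tool_pos"])
c=plan((.5851,.1164,.0935),1.878,step=30)
```

```text
[ 0.62045297 -0.12024006  0.09113274]
slide [[30, 0, 0], [30, 1, -1], [30, 2, 0], [29, 2, 0], [30, 3, 0]] dr [[0, 0, -0.018], [0, 0, -0.018], [0, 0, -0.018], [0, 0, -0.018], [0, 0, -0.018]]
slide [[30, 3, -1], [30, 3, 0], [29, 5, 0]] dr [[0, 0, -0.018], [0, 0, -0.018], [0, 0, -0.018]]
```

Emit:
apply_moves(fingers=[0,0,0,0,0], slide=[[25,0,0],[30,1,0],[30,2,0],[30,2,0],[30,3,0]], dr=[[0,0,-0.018],[0,0,-0.018],[0,0,-0.018],[0,0,-0.018],[0,0,-0.018]])

```text
time: 12.12
tool_pos: [0.5948, 0.0252, 0.0855]
tool_rot: [-0.001, 0.612, 0.791, -0.001]
ft_force: [-0.0, -0.0, -1.9]
width: 0.0096
grip_force: 40.0
```

Emit:
apply_moves(fingers=[0,0,0,0,0], slide=[[30,3,0],[30,3,0],[23,4,0],[10,1,0],[0,0,0]], dr=[[0,0,-0.018],[0,0,-0.018],[0,0,-0.018],[0,0,0],[0,0,0]])

```text
time: 12.53
tool_pos: [0.5805, 0.1184, 0.086]
tool_rot: [-0.001, 0.59, 0.808, -0.001]
ft_force: [0.1, -0.9, -2.9]
width: 0.0099
grip_force: 40.0
```

Emit:
apply_moves(fingers=[0,0,0,0], slide=[[0,0,0],[0,0,0],[0,0,0],[0,0,0]], dr=[[0,0,0],[0,0,0],[0,0,0],[0,0,0]])

```text
time: 12.87
tool_pos: [0.5825, 0.1152, 0.0876]
tool_rot: [0.0, 0.591, 0.806, -0.0]
ft_force: [-0.4, 0.4, -1.6]
width: 0.0096
grip_force: 40.0
```

Run:
```python
from h import *
s=get_state();print(s["tool_pos"],yaw(s))
c=plan((.5851,.1164,.0350),1.878,step=12,q=.5)
```

```text
[0.58248463 0.11524303 0.08756483] 1.8759988648063453
slide [[0.0, 0.5, 10.5], [0.0, 0.5, 10.5], [0.0, 0.5, 10.5], [0.5, 1.0, 10.5], [-0.0, 0.5, 10.5]] dr [[0, 0, -0.0], [0, 0, -0.001], [0, 0, -0.0], [0, 0, -0.001], [0, 0, -0.0]]
```

Emit:
apply_moves(fingers=[0,0,0,0,0], slide=[[0,3,5],[0,0,8],[0,0,8],[0,0,8],[0,0,8]], dr=[[0,0,0],[0,0,0],[0,0,0],[0,0,0],[0,0,0]])

```text
time: 13.28
tool_pos: [0.5846, 0.1173, 0.0493]
tool_rot: [-0.0, 0.591, 0.807, -0.0]
ft_force: [0.8, 0.8, -2.4]
width: 0.0096
grip_force: 40.0
```

Emit:
apply_moves(fingers=[0,0,0,0,0], slide=[[0,0,6],[0,0,5],[0,0,3],[0,0,2],[0,0,0]], dr=[[0,0,0],[0,0,0],[0,0,0],[0,0,0],[0,0,0]])

```text
time: 13.7
tool_pos: [0.5849, 0.1175, 0.0343]
tool_rot: [-0.0, 0.591, 0.807, -0.0]
ft_force: [-0.4, 0.1, -2.6]
width: 0.0094
grip_force: 40.0
```

Run:
```python
from h import *
s=get_state();print(s["tool_pos"],yaw(s),s["ft_force"],s["width"])
```

```text
[0.58490755 0.11752355 0.03425526] 1.8779188683495354 [-0.35146994  0.08853958 -2.55013538] 0.009417112880131084
```

Still free of the rim (weight still held); 1–2 mm more, then release.

Emit:
apply_moves(fingers=[0,0,0,0,0], slide=[[0,0,1],[0,0,1],[0,0,0],[0,0,0],[0,0,0]], dr=[[0,0,0],[0,0,0],[0,0,0],[0,0,0],[0,0,0]])

```text
time: 14.12
tool_pos: [0.5857, 0.1176, 0.0335]
tool_rot: [0.0, 0.591, 0.807, 0.0]
ft_force: [-1.8, 0.6, 2.8]
width: 0.0097
grip_force: 40.0
```

Emit:
apply_moves(fingers=[0.4,0.4,0.4,0.4,0.4], slide=[[0,0,0],[0,0,0],[0,0,0],[0,0,-15],[0,0,-30]], dr=[[0,0,0],[0,0,0],[0,0,0],[0,0,0],[0,0,0]])

```text
time: 14.53
tool_pos: [0.5813, 0.1168, 0.0737]
tool_rot: [-0.003, 0.591, 0.807, -0.003]
ft_force: [-0.2, 0.2, -0.8]
width: 0.0348
grip_force: 0.0
```

Emit:
apply_moves(fingers=[0.4,0.4,0.4,0.4], slide=[[0,0,-40],[0,0,-40],[0,0,0],[0,0,0]], dr=[[0,0,0],[0,0,0],[0,0,0],[0,0,0]])

```text
time: 14.87
tool_pos: [0.5878, 0.1179, 0.1615]
tool_rot: [0.003, 0.591, 0.807, 0.003]
ft_force: [-0.1, -0.5, 0.0]
width: 0.0351
grip_force: 0.0
```

Run:
```python
from h import *
s=get_state();print(s["tool_pos"],yaw(s))
im,W=snap("wrist"); save(im,"w_t4.png"); np.savez("w_t4",im=im,W=W)
_,_,_,m=blob(W,.043,.06,(.5855,.115),.14)
P=W[m]; P=P[P[:,2]>.046]; A=np.c_[P[:,:2]-[.5855,.1152],np.ones(len(P))]; print("plane",np.linalg.lstsq(A,P[:,2],rcond=None)[0])
blob(W,.040,.06,(.5855,.115),.022)
c=plan((.4391,.0382,.15),1.656)
c=plan((.4391,.0382,.05),1.656,c)
c=plan((.4391,.0382,.0025),1.656,c,step=16)
```

```text
[0.58782888 0.11790976 0.16154097] 1.8778470753037768
c [0.586  0.1168] yaw 0.305 size [0.1847 0.1142] n 8605 z [0.047  0.0486 0.0497]
plane [-0.00081897  0.00146597  0.04856435]
c [0.5857 0.1167] yaw 1.881 size [0.0388 0.0093] n 537 z [0.0457 0.0474 0.0486]
slide [[-6, -33, 2], [-8, -32, 2], [-9, -32, 1], [-11, -32, 2], [-12, -31, 2]] dr [[0, 0, 0.044], [0, 0, 0.045], [0, 0, 0.044], [0, 0, 0.044], [0, 0, 0.045]]
slide [[0, 0, 33], [0, 0, 34], [0, 0, 33]] dr [[0, 0, -0.0], [0, 0, -0.0], [0, 0, -0.0]]
slide [[0, 0, 16], [0, 0, 16], [0, 0, 15]] dr [[0, 0, -0.0], [0, 0, -0.0], [0, 0, -0.0]]
```

View pics/w_t4.png

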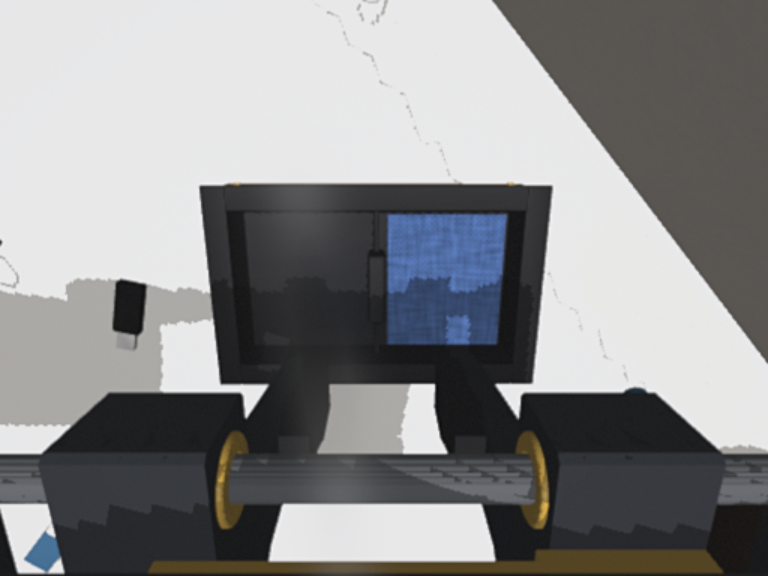

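Tray hangs level (rim 48.6 mm, tilt ≈ 0) at (.586,.1168). Blue half is on +x. Memory stick visible at (85,208). Check the stick with this cloud as I go.

Emit:
apply_moves(fingers=[0.5,0.5,0.5,0.5,0.5], slide=[[-6,-33,0],[-8,-32,0],[-9,-32,0],[-11,-32,0],[-12,-31,0]], dr=[[0,0,0.044],[0,0,0.045],[0,0,0.044],[0,0,0.044],[0,0,0.045]])

```text
time: 15.33
tool_pos: [0.4352, 0.0371, 0.1548]
tool_rot: [-0.002, 0.677, 0.736, -0.002]
ft_force: [-0.7, -0.0, 0.7]
width: 0.044
grip_force: 0.0
```

Emit:
apply_moves(fingers=[0.5,0.5,0.5], slide=[[0,0,0],[0,0,0],[0,0,0]], dr=[[0,0,0],[0,0,0],[0,0,0]])

```text
time: 15.58
tool_pos: [0.4382, 0.0378, 0.1566]
tool_rot: [-0.001, 0.676, 0.736, -0.0]
ft_force: [0.7, 0.5, -0.1]
width: 0.044
grip_force: 0.0
```

Run:
```python
from h import *
im,W=np.load("w_t4.npz").values(); blob(W,.004,.03,(.439,.038),.045)
im,W=snap("wrist"); c,a,d,_=blob(W,.004,.03,(.439,.038),.045)
s=get_state();print(s["tool_pos"],yaw(s))
c=plan((*c,.05),a)
c=plan((*c[:2],.0025),a,c,step=16)
```

```text
c [0.4388 0.0383] yaw 1.656 size [0.047  0.0178] n 807 z [0.0049 0.007  0.0084]
c [0.4385 0.0384] yaw 1.656 size [0.0468 0.0171] n 853 z [0.0052 0.0071 0.0085]
[0.43895955 0.03797984 0.15703137] 1.6561723976839025
slide [[0, 0, 36], [0, 0, 35], [0, 0, 36]] dr [[0, 0, 0.0], [0, 0, 0.0], [0, 0, 0.0]]
slide [[0, 0, 16], [0, 0, 16], [0, 0, 16]] dr [[0, 0, 0.0], [0, 0, 0.0], [0, 0, 0.0]]
```

Emit:
apply_moves(fingers=[0.5,0.5,0.5,0.5,0.5], slide=[[0,0,36],[0,0,36],[0,0,34],[0,0,16],[0,0,16]], dr=[[0,0,0],[0,0,0],[0,0,0],[0,0,0],[0,0,0]])

```text
time: 16.05
tool_pos: [0.4382, 0.0383, 0.0172]
tool_rot: [-0.001, 0.676, 0.737, -0.001]
ft_force: [0.4, 0.2, 0.6]
width: 0.0442
grip_force: 0.0
```

Emit:
apply_moves(fingers=[0.5,0.5,0.5], slide=[[0,0,10],[0,0,5],[0,0,0]], dr=[[0,0,0],[0,0,0],[0,0,0]])

```text
time: 16.3
tool_pos: [0.4384, 0.038, 0.0036]
tool_rot: [-0.001, 0.676, 0.737, -0.001]
ft_force: [0.6, 0.5, 0.3]
width: 0.044
grip_force: 0.0
```

Emit:
apply_moves(fingers=[0,0,0,0,0], slide=[[0,0,0],[0,0,0],[0,0,0],[0,0,0],[0,0,0]], dr=[[0,0,0],[0,0,0],[0,0,0],[0,0,0],[0,0,0]], force=20)

```text
time: 16.72
tool_pos: [0.4395, 0.0378, 0.0056]
tool_rot: [0.001, 0.676, 0.736, 0.001]
ft_force: [-0.0, 0.3, 2.0]
width: 0.0171
grip_force: 20.0
```

Run:
```python
from h import *
s=get_state();print(s["tool_pos"],yaw(s),s["width"],s["grip_force"])
c=plan((.445,.045,.13),1.656)
c=plan((.6241,.1288,.13),.305,c)
```

```text
[0.43945349 0.03777845 0.00561665] 1.6557572580494242 0.01709712676376104 20.00165104866028
slide [[2, 2, -31], [1, 1, -31], [2, 2, -31], [2, 1, -31]] dr [[0, 0, -0.0], [0, 0, -0.0], [0, 0, -0.0], [0, 0, -0.0]]
slide [[5, 14, 0], [7, 14, 0], [8, 13, 0], [9, 12, 0], [11, 11, 0]] dr [[0, 0, 0.104], [0, 0, 0.104], [0, 0, 0.104], [0, 0, 0.104], [0, 0, 0.104]]
slide [[12, 10, 0], [12, 8, 0], [13, 7, 0], [15, 6, 0], [14, 4, 0]] dr [[0, 0, 0.103], [0, 0, 0.104], [0, 0, 0.104], [0, 0, 0.104], [0, 0, 0.104]]
slide [[15, 3, 0], [15, 1, 0], [16, 0, 0]] dr [[0, 0, 0.104], [0, 0, 0.104], [0, 0, 0.104]]
```

Emit:
apply_moves(fingers=[0,0,0,0], slide=[[2,2,-20],[1,1,-35],[2,2,-35],[2,1,-35]], dr=[[0,0,0],[0,0,0],[0,0,0],[0,0,0]])

```text
time: 17.05
tool_pos: [0.4434, 0.0452, 0.1311]
tool_rot: [-0.0, 0.677, 0.736, -0.0]
ft_force: [0.6, 0.1, -0.1]
width: 0.0172
grip_force: 20.0
```

Emit:
apply_moves(fingers=[0,0,0,0,0], slide=[[5,14,0],[7,14,0],[8,13,0],[9,12,0],[11,11,0]], dr=[[0,0,0.104],[0,0,0.104],[0,0,0.104],[0,0,0.104],[0,0,0.104]])

```text
time: 17.47
tool_pos: [0.5138, 0.0776, 0.1302]
tool_rot: [0.0, 0.844, 0.536, 0.0]
ft_force: [0.4, 0.5, -0.5]
width: 0.0173
grip_force: 20.0
```

Emit:
apply_moves(fingers=[0,0,0,0,0], slide=[[12,10,0],[12,8,0],[13,7,0],[15,6,0],[14,4,0]], dr=[[0,0,0.104],[0,0,0.104],[0,0,0.104],[0,0,0.104],[0,0,0.104]])

```text
time: 17.88
tool_pos: [0.5822, 0.1099, 0.1299]
tool_rot: [0.0, 0.954, 0.301, 0.0]
ft_force: [-0.2, 0.6, 0.3]
width: 0.017
grip_force: 20.0
```

Emit:
apply_moves(fingers=[0,0,0,0,0], slide=[[15,3,0],[15,1,0],[16,0,0],[0,0,0],[0,0,0]], dr=[[0,0,0.104],[0,0,0.104],[0,0,0.104],[0,0,0],[0,0,0]])

```text
time: 18.3
tool_pos: [0.6238, 0.1287, 0.1297]
tool_rot: [0.0, 0.988, 0.153, -0.0]
ft_force: [-0.4, 0.3, -0.8]
width: 0.0173
grip_force: 20.0
```

Run:
```python
from h import *
s=get_state();print(s["tool_pos"],yaw(s),s["width"],s["grip_force"])
im,W=snap("wrist"); save(im,"w_s1.png",1)
c=plan((.6241,.1288,.06),.305)
```

```text
[0.62382338 0.12871315 0.12971415] 0.30661477146127203 0.017250092543828397 20.00011682510376
slide [[1, 0, 35], [0, 0, 35]] dr [[0, 0, 0.001], [0, 0, 0.001]]
```

View pics/w_s1.png

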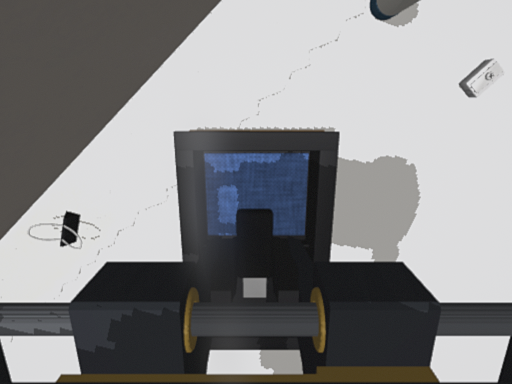

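The stick (254,215 to 288) is held straight over the blue half. Lower and release.

Emit:
apply_moves(fingers=[0,0,0,0,0], slide=[[0,0,35],[0,0,30],[0,0,14],[0,0,10],[0,0,4]], dr=[[0,0,0],[0,0,0],[0,0,0],[0,0,0],[0,0,0]])

```text
time: 18.77
tool_pos: [0.6218, 0.1281, 0.0351]
tool_rot: [0.0, 0.988, 0.152, -0.002]
ft_force: [-8.3, -1.1, 14.0]
width: 0.017
grip_force: 20.0
```

Emit:
apply_moves(fingers=[0,0,0], slide=[[0,0,2],[0,0,1],[0,0,0]], dr=[[0,0,0],[0,0,0],[0,0,0]])

```text
time: 19.02
tool_pos: [0.6248, 0.1287, 0.0353]
tool_rot: [-0.0, 0.988, 0.151, 0.001]
ft_force: [0.3, 0.9, 0.4]
width: 0.0168
grip_force: 20.0
```

Emit:
apply_moves(fingers=[0.3,0.3,0.3,0.3], slide=[[0,0,0],[0,0,0],[0,0,0],[0,0,0]], dr=[[0,0,0],[0,0,0],[0,0,0],[0,0,0]])

```text
time: 19.35
tool_pos: [0.6241, 0.1287, 0.0341]
tool_rot: [-0.0, 0.988, 0.151, 0.0]
ft_force: [-0.1, 0.2, 0.4]
width: 0.0266
grip_force: 0.0
```

Emit:
apply_moves(fingers=[0.3,0.3,0.3,0.3,0.3], slide=[[0,0,-15],[0,0,-30],[0,0,-40],[0,0,-40],[0,0,0]], dr=[[0,0,0],[0,0,0],[0,0,0],[0,0,0],[0,0,0]])

```text
time: 19.77
tool_pos: [0.6297, 0.1297, 0.1689]
tool_rot: [-0.0, 0.988, 0.151, 0.008]
ft_force: [2.0, 0.7, 1.9]
width: 0.0263
grip_force: 0.0
```

Run:
```python
from h import *
s=get_state();print(s["tool_pos"],yaw(s),s["width"])
im,W=snap("wrist"); save(im,"w_s2.png",1)
blob(W,.035,.045,(.6241,.1288),.034); blob(W,.044,.06,(.6241,.1288),.3)
c=plan((.41,-.145,.16),1.2)
```

```text
[0.62966172 0.12967018 0.16886145] 0.303906116385622 0.026267086904650797
c [0.6251 0.1291] yaw 0.31 size [0.0467 0.0172] n 877 z [0.0353 0.0367 0.0381]
c [0.6283 0.1289] yaw 1.871 size [0.1152 0.0974] n 5150 z [0.0475 0.0487 0.0498]
slide [[-32, 22, 1], [-34, 18, 0], [-36, 15, 1], [-38, 12, 0], [-38, 7, 1]] dr [[0, 0, -0.1], [0, 0, -0.099], [0, 0, -0.1], [0, 0, -0.099], [0, 0, -0.1]]
slide [[-39, 4, 1], [-39, 0, 0], [-38, -4, 1], [-39, -8, 0]] dr [[0, 0, -0.099], [0, 0, -0.1], [0, 0, -0.1], [0, 0, -0.099]]
```

Stick lies flat on the felt (top 37 mm). On to the eraser.

Emit:
apply_moves(fingers=[0.5,0.5,0.5,0.5,0.5], slide=[[-32,22,0],[-34,18,0],[-36,15,0],[-38,12,0],[-38,7,0]], dr=[[0,0,-0.1],[0,0,-0.1],[0,0,-0.1],[0,0,-0.1],[0,0,-0.1]])

```text
time: 20.23
tool_pos: [0.5001, -0.0247, 0.1571]
tool_rot: [-0.0, 0.919, 0.394, -0.001]
ft_force: [-0.1, -0.8, -0.7]
width: 0.044
grip_force: 0.0
```

Emit:
apply_moves(fingers=[0.5,0.5,0.5,0.5], slide=[[-39,4,0],[-39,0,0],[-38,-4,0],[-39,-8,0]], dr=[[0,0,-0.1],[0,0,-0.1],[0,0,-0.1],[0,0,-0.1]])

```text
time: 20.57
tool_pos: [0.4039, -0.1464, 0.1574]
tool_rot: [-0.001, 0.823, 0.568, -0.0]
ft_force: [0.2, -0.9, -0.0]
width: 0.0442
grip_force: 0.0
```

Emit:
apply_moves(fingers=[0.5,0.5], slide=[[0,0,0],[0,0,0]], dr=[[0,0,0],[0,0,0]])

```text
time: 20.73
tool_pos: [0.4044, -0.1468, 0.1576]
tool_rot: [-0.001, 0.826, 0.563, -0.0]
ft_force: [0.2, 0.7, 0.5]
width: 0.0445
grip_force: 0.0
```

Run:
```python
from h import *
s=get_state();print(s["tool_pos"],yaw(s))
im,W=snap("wrist"); c,a,d,_=blob(W,.005,.03,(.4147,-.162),.045)
c=plan((*c,.06),a)
c=plan((*c[:2],.003),a,c,step=16)
```

```text
[ 0.40435587 -0.14682627  0.15758806] 1.1962532712186364
c [ 0.4141 -0.1619] yaw 1.195 size [0.0512 0.0196] n 1123 z [0.0098 0.0114 0.0127]
slide [[-4, 5, 33], [-4, 4, 32], [-4, 5, 33]] dr [[0, 0, 0.001], [0, 0, 0.001], [0, 0, 0.001]]
slide [[0, 0, 14], [0, 0, 14], [0, 0, 15], [0, 0, 14]] dr [[0, 0, -0.0], [0, 0, -0.0], [0, 0, -0.0], [0, 0, -0.0]]
```

Emit:
apply_moves(fingers=[0.5,0.5,0.5,0.5,0.5], slide=[[-4,5,33],[-4,4,32],[-4,5,33],[0,0,15],[0,0,15]], dr=[[0,0,0],[0,0,0],[0,0,0],[0,0,0],[0,0,0]])

```text
time: 21.2
tool_pos: [0.4146, -0.1602, 0.0282]
tool_rot: [-0.002, 0.825, 0.566, -0.001]
ft_force: [-0.4, -0.2, -0.2]
width: 0.0441
grip_force: 0.0
```

Emit:
apply_moves(fingers=[0.5,0.5,0.5,0.5], slide=[[0,0,15],[0,0,8],[0,0,0],[0,0,0]], dr=[[0,0,0],[0,0,0],[0,0,0],[0,0,0]])

```text
time: 21.53
tool_pos: [0.415, -0.1611, 0.0073]
tool_rot: [-0.001, 0.824, 0.566, -0.0]
ft_force: [-0.1, 0.2, -0.0]
width: 0.0442
grip_force: 0.0
```

Emit:
apply_moves(fingers=[0,0,0,0,0], slide=[[0,0,0],[0,0,0],[0,0,0],[0,0,0],[0,0,0]], dr=[[0,0,0],[0,0,0],[0,0,0],[0,0,0],[0,0,0]], force=20)

```text
time: 21.95
tool_pos: [0.4155, -0.1624, 0.0086]
tool_rot: [0.001, 0.825, 0.565, 0.001]
ft_force: [0.3, 1.2, 2.6]
width: 0.0201
grip_force: 20.0
```

Run:
```python
from h import *
s=get_state();print(s["tool_pos"],yaw(s),s["width"],s["grip_force"])
c=plan((.42,-.15,.13),1.195)
c=plan((.5478,.1048,.13),.305,c,step=38)
```

```text
[ 0.41550312 -0.16236564  0.00855393] 1.201640885207234 0.020053293241004976 20.001600086688995
slide [[3, 0, -30], [4, 0, -31], [3, 0, -30], [3, 0, -30]] dr [[0, 0, 0.002], [0, 0, 0.001], [0, 0, 0.002], [0, 0, 0.002]]
slide [[32, 3, 0], [31, -1, 0], [32, -3, 0], [31, -7, 0], [30, -9, 0]] dr [[0, 0, 0.099], [0, 0, 0.099], [0, 0, 0.099], [0, 0, 0.098], [0, 0, 0.099]]
slide [[29, -13, 0], [28, -15, 0], [26, -18, 0], [24, -21, 0]] dr [[0, 0, 0.099], [0, 0, 0.099], [0, 0, 0.099], [0, 0, 0.099]]
```

Gripped a bit high (TCP 8 mm on a 12 mm eraser); regrip lower.

Emit:
apply_moves(fingers=[0.4,0.4,0.4,0.4,0.4], slide=[[0,0,0],[0,0,0],[0,0,3],[0,0,1],[0,0,0]], dr=[[0,0,0],[0,0,0],[0,0,0],[0,0,0],[0,0,0]])

```text
time: 22.37
tool_pos: [0.4142, -0.1619, 0.0031]
tool_rot: [-0.0, 0.825, 0.565, -0.0]
ft_force: [0.0, -0.4, 0.1]
width: 0.0351
grip_force: 0.0
```

Emit:
apply_moves(fingers=[0,0,0,0,0], slide=[[0,0,0],[0,0,0],[0,0,0],[0,0,0],[0,0,0]], dr=[[0,0,0],[0,0,0],[0,0,0],[0,0,0],[0,0,0]])

```text
time: 22.78
tool_pos: [0.4148, -0.1621, 0.0037]
tool_rot: [-0.0, 0.825, 0.565, -0.0]
ft_force: [-0.1, 0.1, 0.2]
width: 0.0205
grip_force: 20.0
```

Emit:
apply_moves(fingers=[0,0,0,0], slide=[[3,0,-20],[4,0,-35],[3,0,-35],[3,0,-35]], dr=[[0,0,0],[0,0,0],[0,0,0],[0,0,0]])

```text
time: 23.12
tool_pos: [0.4188, -0.1495, 0.1297]
tool_rot: [-0.001, 0.825, 0.565, -0.0]
ft_force: [1.2, -1.2, -0.6]
width: 0.0203
grip_force: 20.0
```

Emit:
apply_moves(fingers=[0,0,0,0,0], slide=[[32,3,0],[31,-1,0],[32,-3,0],[31,-7,0],[30,-9,0]], dr=[[0,0,0.099],[0,0,0.099],[0,0,0.099],[0,0,0.099],[0,0,0.099]])

```text
time: 23.53
tool_pos: [0.4898, -0.0064, 0.129]
tool_rot: [0.0, 0.939, 0.344, 0.0]
ft_force: [0.6, -0.0, -0.6]
width: 0.0202
grip_force: 20.0
```

Emit:
apply_moves(fingers=[0,0,0,0,0], slide=[[29,-13,0],[28,-15,0],[26,-18,0],[24,-21,0],[0,0,0]], dr=[[0,0,0.099],[0,0,0.099],[0,0,0.099],[0,0,0.099],[0,0,0]])

```text
time: 23.95
tool_pos: [0.5475, 0.1108, 0.1292]
tool_rot: [-0.001, 0.988, 0.154, 0.002]
ft_force: [1.1, 0.5, -0.4]
width: 0.0199
grip_force: 20.0
```

Emit:
apply_moves(fingers=[0,0,0], slide=[[0,0,0],[0,0,0],[0,0,0]], dr=[[0,0,0],[0,0,0],[0,0,0]])

```text
time: 24.2
tool_pos: [0.5443, 0.1055, 0.1284]
tool_rot: [0.0, 0.988, 0.155, -0.001]
ft_force: [-0.6, 0.2, -0.5]
width: 0.0204
grip_force: 20.0
```

Run:
```python
from h import *
s=get_state();print(s["tool_pos"],yaw(s),s["width"],s["grip_force"])
im,W=snap("wrist"); save(im,"w_e1.png",1)
c=plan((.5478,.1048,.06),.305)
```

```text
[0.54431283 0.10549632 0.12835682] 0.3110901572987044 0.020375009657354105 19.999857544898987
slide [[2, 1, 34], [1, 1, 34]] dr [[0, 0, 0.003], [0, 0, 0.002]]
```

View pics/w_e1.png

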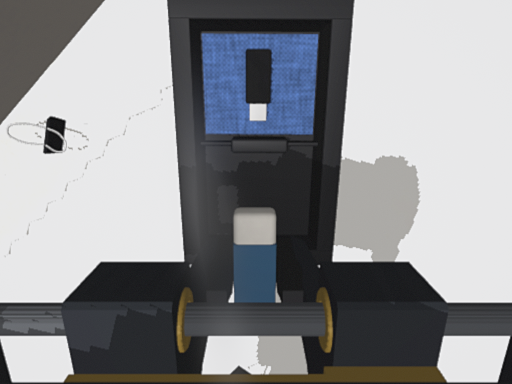

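The memory stick lies centred in the blue half (258,80); the eraser (254,250) is held over the bare half. Lower and release.

Emit:
apply_moves(fingers=[0,0,0,0,0], slide=[[2,1,34],[1,1,34],[0,0,14],[0,0,9],[0,0,3]], dr=[[0,0,0],[0,0,0],[0,0,0],[0,0,0],[0,0,0]])

```text
time: 24.67
tool_pos: [0.5469, 0.1043, 0.033]
tool_rot: [-0.0, 0.988, 0.154, -0.002]
ft_force: [0.0, -0.6, -0.1]
width: 0.0204
grip_force: 20.0
```

Emit:
apply_moves(fingers=[0,0,0.34,0.34,0.34], slide=[[0,0,1],[0,0,0],[0,0,0],[0,0,0],[0,0,0]], dr=[[0,0,0],[0,0,0],[0,0,0],[0,0,0],[0,0,0]])

```text
time: 25.08
tool_pos: [0.5495, 0.1056, 0.035]
tool_rot: [0.0, 0.988, 0.155, 0.001]
ft_force: [0.3, 0.2, -0.2]
width: 0.03
grip_force: 0.0
```

Emit:
apply_moves(fingers=[0.34,0.34,0.34,0.34,0.34], slide=[[0,0,0],[0,0,-15],[0,0,-30],[0,0,-40],[0,0,-40]], dr=[[0,0,0],[0,0,0],[0,0,0],[0,0,0],[0,0,0]])

```text
time: 25.5
tool_pos: [0.5473, 0.1053, 0.1591]
tool_rot: [-0.0, 0.988, 0.155, -0.001]
ft_force: [1.0, 0.7, 0.1]
width: 0.03
grip_force: 0.0
```

Run:
```python
from h import *
s=get_state();print(s["tool_pos"],yaw(s),s["width"])
im,W=snap("wrist"); save(im,"w_e2.png",1)
blob(W,.034,.045,(.5478,.1048),.034); blob(W,.044,.06,(.586,.117),.14)
c=plan((.54,-.345,.17),.02)
```

```text
[0.5472509  0.10528417 0.15907713] 0.3111065295799156 0.029981346649433947
c [0.5491 0.1052] yaw 0.315 size [0.0512 0.0199] n 1393 z [0.038  0.0396 0.0408]
c [0.5869 0.1159] yaw 0.305 size [0.1839 0.1152] n 11932 z [0.0473 0.0487 0.0499]
slide [[-13, 35, 0], [-11, 36, 0], [-11, 36, 0], [-10, 37, 0], [-9, 36, 0]] dr [[0, 0, 0.024], [0, 0, 0.025], [0, 0, 0.024], [0, 0, 0.024], [0, 0, 0.024]]
slide [[-8, 37, 0], [-8, 37, 0], [-6, 37, 0], [-6, 37, 0], [-4, 37, -1]] dr [[0, 0, 0.025], [0, 0, 0.024], [0, 0, 0.024], [0, 0, 0.024], [0, 0, 0.025]]
slide [[-4, 38, 0], [-3, 37, 0]] dr [[0, 0, 0.024], [0, 0, 0.024]]
```

Eraser flat in the bare half (top 40 mm, as it should be). On to the lid.

Emit:
apply_moves(fingers=[0.5,0.5,0.5,0.5,0.5], slide=[[-13,35,0],[-11,36,0],[-11,36,0],[-10,37,0],[-9,36,0]], dr=[[0,0,0.024],[0,0,0.024],[0,0,0.024],[0,0,0.024],[0,0,0.024]])

```text
time: 25.97
tool_pos: [0.5431, -0.0841, 0.1591]
tool_rot: [0.0, 0.995, 0.095, 0.001]
ft_force: [0.9, 0.3, 0.4]
width: 0.0442
grip_force: 0.0
```

Emit:
apply_moves(fingers=[0.5,0.5,0.5,0.5,0.5], slide=[[-8,37,0],[-8,37,0],[-6,37,0],[-6,37,0],[-4,37,0]], dr=[[0,0,0.025],[0,0,0.025],[0,0,0.025],[0,0,0.025],[0,0,0.025]])

```text
time: 26.38
tool_pos: [0.5372, -0.2723, 0.1589]
tool_rot: [0.0, 0.999, 0.032, 0.0]
ft_force: [0.8, 0.3, 0.1]
width: 0.0442
grip_force: 0.0
```

Emit:
apply_moves(fingers=[0.5,0.5,0.5,0.5], slide=[[-4,38,0],[-3,37,0],[0,0,0],[0,0,0]], dr=[[0,0,0.025],[0,0,0.025],[0,0,0],[0,0,0]])

```text
time: 26.72
tool_pos: [0.5342, -0.3475, 0.1586]
tool_rot: [-0.0, 1.0, 0.006, 0.0]
ft_force: [-0.4, 0.4, -0.4]
width: 0.0443
grip_force: 0.0
```

Run:
```python
from h import *
s=get_state();print(s["tool_pos"],yaw(s))
im,W=snap("wrist"); blob(W,.006,.05,(.554,-.3586),.14); c,a,d,_=blob(W,.025,.05,(.554,-.3586),.1)
a=(a+np.pi/2)%np.pi-np.pi/2
c=plan((*c,.06),a)
c=plan((*c[:2],.0155),a,c,step=16)
```

```text
[ 0.53420695 -0.34752911  0.15856944] 0.012828661568335457
c [ 0.5546 -0.3586] yaw 0.005 size [0.1815 0.1136] n 24774 z [0.0104 0.0116 0.0135]
c [ 0.5544 -0.3586] yaw 0.01 size [0.0715 0.0118] n 1152 z [0.0307 0.0331 0.0345]
slide [[7, 4, 33], [6, 5, 33], [7, 4, 32]] dr [[0, 0, 0.002], [0, 0, 0.001], [0, 0, 0.002]]
slide [[0, 0, 15], [0, 0, 15], [0, 0, 15]] dr [[0, 0, -0.0], [0, 0, -0.0], [0, 0, -0.0]]
```

Emit:
apply_moves(fingers=[0.5,0.5,0.5,0.5,0.5], slide=[[7,4,33],[6,4,33],[7,3,32],[0,0,15],[0,0,15]], dr=[[0,0,0.003],[0,0,0.003],[0,0,0],[0,0,0],[0,0,0]])

```text
time: 27.18
tool_pos: [0.5542, -0.3536, 0.0284]
tool_rot: [-0.001, 1.0, 0.006, -0.001]
ft_force: [0.3, -0.8, 0.3]
width: 0.0443
grip_force: 0.0
```

Emit:
apply_moves(fingers=[0.5,0.5,0.5,0.5], slide=[[0,0,10],[0,0,4],[0,0,0],[0,0,0]], dr=[[0,0,0],[0,0,0],[0,0,0],[0,0,0]])

```text
time: 27.52
tool_pos: [0.5554, -0.3564, 0.0178]
tool_rot: [0.0, 1.0, 0.005, 0.001]
ft_force: [0.9, 0.2, 0.1]
width: 0.0439
grip_force: 0.0
```

Run:
```python
from h import *
s=get_state();print(s["tool_pos"],yaw(s),s["ft_force"])
```

```text
[ 0.55544482 -0.35644496  0.01781961] 0.010419536513115108 [0.89943691 0.1879641  0.08919177]
```

Emit:
apply_moves(fingers=[0.5,0.5,0,0,0], slide=[[-1,2,2],[0,0,0],[0,0,0],[0,0,0],[0,0,0]], dr=[[0,0,0],[0,0,0],[0,0,0],[0,0,0],[0,0,0]], force=50)

```text
time: 27.93
tool_pos: [0.5539, -0.3587, 0.0152]
tool_rot: [0.0, 1.0, 0.005, 0.0]
ft_force: [0.5, 0.3, -0.1]
width: 0.0262
grip_force: 0.0
```

Emit:
apply_moves(fingers=[0,0,0,0,0], slide=[[0,0,0],[0,0,0],[0,0,0],[0,0,0],[0,0,0]], dr=[[0,0,0],[0,0,0],[0,0,0],[0,0,0],[0,0,0]])

```text
time: 28.35
tool_pos: [0.5537, -0.3585, 0.0148]
tool_rot: [0.0, 1.0, 0.005, 0.0]
ft_force: [-0.1, -0.5, 0.8]
width: 0.0108
grip_force: 50.0
```

Run:
```python
from h import *
s=get_state();print(s["tool_pos"],yaw(s),s["ft_force"],s["width"],s["grip_force"])
```

```text
[ 0.55374706 -0.35845236  0.01478745] 0.009936693010013462 [-0.13641645 -0.49789475  0.83395407] 0.010776640183287209 49.99716382473707
```

Emit:
apply_moves(fingers=[0,0,0,0,0], slide=[[0,0,-10],[0,0,-20],[0,0,-30],[0,0,-20],[0,0,-10]], dr=[[0,0,0],[0,0,0],[0,0,0],[0,0,0],[0,0,0]])

```text
time: 28.77
tool_pos: [0.5552, -0.3593, 0.1084]
tool_rot: [0.001, 1.0, 0.005, 0.002]
ft_force: [1.0, 0.4, -2.3]
width: 0.0114
grip_force: 50.0
```

Emit:
apply_moves(fingers=[0,0,0], slide=[[0,0,0],[0,0,0],[0,0,0]], dr=[[0,0,0],[0,0,0],[0,0,0]])

```text
time: 29.02
tool_pos: [0.5525, -0.3576, 0.1029]
tool_rot: [-0.001, 1.0, 0.005, -0.001]
ft_force: [0.1, 0.2, -2.2]
width: 0.0113
grip_force: 50.0
```

Run:
```python
from h import *
s=get_state();print(s["tool_pos"],yaw(s),s["width"],s["ft_force"])
im,W=snap("wrist"); save(im,"w_l2.png",1)
_,_,_,m=blob(W,.085,.105,(.56,-.3586),.16)
P=W[m];A=np.c_[P[:,:2]-s["tool_pos"][:2],np.ones(len(P))]; print("plane",np.linalg.lstsq(A,P[:,2],rcond=None)[0])
c=plan((.5862,.1164,.107),.305,step=38)
```

```text
[ 0.5525363  -0.3575731   0.10290465] 0.009973196306720814 0.011274637952583093 [ 0.14038191  0.21228828 -2.17897265]
c [ 0.5968 -0.3571] yaw 1.581 size [0.1131 0.0954] n 46865 z [0.0985 0.0996 0.1007]
plane [-0.00400542  0.00305248  0.09982084]
slide [[3, -36, 0], [4, -37, -1], [4, -36, 0], [6, -36, 0], [6, -36, -1]] dr [[0, 0, -0.023], [0, 0, -0.022], [0, 0, -0.023], [0, 0, -0.023], [0, 0, -0.022]]
slide [[7, -36, 0], [8, -36, 0], [9, -35, -1], [9, -35, 0], [11, -36, 0]] dr [[0, 0, -0.023], [0, 0, -0.023], [0, 0, -0.023], [0, 0, -0.022], [0, 0, -0.023]]
slide [[11, -34, -1], [11, -35, 0], [13, -34, -1]] dr [[0, 0, -0.023], [0, 0, -0.022], [0, 0, -0.023]]
```

View pics/w_l2.png

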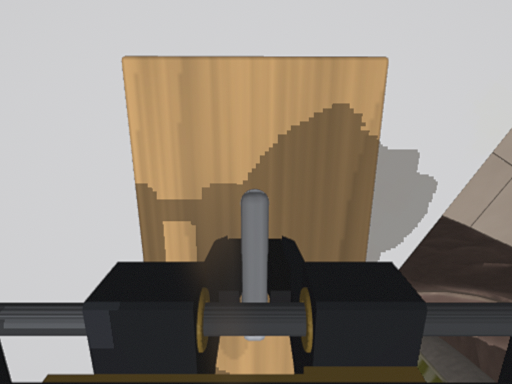

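Lid held level and square, front edge at row 57. Carry it to the box.

Emit:
apply_moves(fingers=[0,0,0,0,0], slide=[[3,-30,0],[4,-36,0],[4,-36,0],[6,-36,0],[6,-36,0]], dr=[[0,0,-0.023],[0,0,-0.023],[0,0,-0.023],[0,0,-0.023],[0,0,-0.023]])

```text
time: 29.48
tool_pos: [0.5652, -0.1814, 0.1026]
tool_rot: [-0.001, 0.998, 0.063, -0.002]
ft_force: [0.3, 0.2, -2.4]
width: 0.0115
grip_force: 50.0
```

Emit:
apply_moves(fingers=[0,0,0,0,0], slide=[[7,-36,0],[8,-36,0],[9,-35,0],[9,-35,0],[11,-36,0]], dr=[[0,0,-0.023],[0,0,-0.023],[0,0,-0.023],[0,0,-0.023],[0,0,-0.023]])

```text
time: 29.9
tool_pos: [0.5781, 0.0013, 0.1028]
tool_rot: [-0.0, 0.993, 0.12, -0.002]
ft_force: [0.9, -0.6, -2.7]
width: 0.0112
grip_force: 50.0
```

Emit:
apply_moves(fingers=[0,0,0,0,0], slide=[[11,-34,0],[11,-35,0],[10,-26,0],[3,-10,0],[0,0,0]], dr=[[0,0,-0.022],[0,0,-0.022],[0,0,-0.021],[0,0,0],[0,0,0]])

```text
time: 30.32
tool_pos: [0.5849, 0.1124, 0.1031]
tool_rot: [-0.0, 0.988, 0.153, -0.001]
ft_force: [-0.2, -0.5, -1.7]
width: 0.0114
grip_force: 50.0
```

Emit:
apply_moves(fingers=[0,0,0,0,0], slide=[[0,0,0],[0,0,0],[0,0,0],[0,0,0],[0,0,0]], dr=[[0,0,0],[0,0,0],[0,0,0],[0,0,0],[0,0,0]])

```text
time: 30.73
tool_pos: [0.5861, 0.1089, 0.1047]
tool_rot: [0.0, 0.989, 0.151, -0.0]
ft_force: [-0.2, -0.2, -2.0]
width: 0.0115
grip_force: 50.0
```

Run:
```python
from h import *
s=get_state();print(s["tool_pos"],yaw(s),s["width"])
c=plan((.5862,.1162,.075),.305,step=12)
```

```text
[0.58610339 0.10892146 0.10468871] 0.30315482722271087 0.01146743709264884
slide [[1, -2, 10], [1, -3, 10], [0, -2, 10]] dr [[0, 0, -0.001], [0, 0, -0.0], [0, 0, -0.001]]
```

Emit:
apply_moves(fingers=[0,0,0,0,0], slide=[[1,-3,8],[1,-4,8],[0,0,8],[0,0,6],[0,0,0]], dr=[[0,0,-0.002],[0,0,0],[0,0,0],[0,0,0],[0,0,0]])

```text
time: 31.15
tool_pos: [0.584, 0.1174, 0.0721]
tool_rot: [0.0, 0.988, 0.153, -0.002]
ft_force: [-0.4, 0.2, -2.2]
width: 0.0113
grip_force: 50.0
```

Emit:
apply_moves(fingers=[0,0,0], slide=[[0,0,0],[0,0,0],[0,0,0]], dr=[[0,0,0],[0,0,0],[0,0,0]])

```text
time: 31.4
tool_pos: [0.5862, 0.1176, 0.0751]
tool_rot: [0.0, 0.988, 0.153, 0.0]
ft_force: [0.6, -0.2, -1.7]
width: 0.0113
grip_force: 50.0
```

Run:
```python
from h import *
s=get_state();print(s["tool_pos"],yaw(s),s["width"])
im,W=snap("wrist"); print(get_state()["tool_pos"])
_,_,_,m=blob(W,.065,.08,(.6,.12),.2);
```

```text
[0.58623512 0.11755992 0.07505269] 0.3070438391761844 0.011299169511380143
[0.58632127 0.11756401 0.07521565]
c [0.6286 0.131 ] yaw 1.876 size [0.1131 0.0953] n 46961 z [0.0709 0.072  0.073 ]
```

Emit:
apply_moves(fingers=[0,0,0,0,0], slide=[[0,1,4],[0,0,4],[0,0,3],[0,0,2],[0,0,2]], dr=[[0,0,0],[0,0,0],[0,0,0],[0,0,0],[0,0,0]])

```text
time: 31.87
tool_pos: [0.5858, 0.1164, 0.0592]
tool_rot: [-0.0, 0.988, 0.153, -0.0]
ft_force: [0.3, 0.9, -3.0]
width: 0.0112
grip_force: 50.0
```

Emit:
apply_moves(fingers=[0,0,0,0], slide=[[0,0,1],[0,0,1],[0,0,0],[0,0,0]], dr=[[0,0,0],[0,0,0],[0,0,0],[0,0,0]])

```text
time: 32.2
tool_pos: [0.5862, 0.1166, 0.0578]
tool_rot: [-0.0, 0.988, 0.153, 0.0]
ft_force: [-0.6, -0.0, -1.3]
width: 0.0114
grip_force: 50.0
```

Run:
```python
from h import *
s=get_state();print(s["tool_pos"],yaw(s),s["ft_force"],s["moment"])
```

```text
[0.58622189 0.11657379 0.05783029] 0.3070723671142911 [-0.59665878 -0.00140326 -1.33904864] [-0.03985974  0.14033823 -0.00663994]
```

At the seated height, nearly in contact. One mm more, release, go up and check.

Emit:
apply_moves(fingers=[0,0,0,0], slide=[[0,0,1],[0,0,0],[0,0,0],[0,0,0]], dr=[[0,0,0],[0,0,0],[0,0,0],[0,0,0]])

```text
time: 32.53
tool_pos: [0.5863, 0.1166, 0.0579]
tool_rot: [0.0, 0.988, 0.153, 0.0]
ft_force: [-2.9, -0.4, 5.4]
width: 0.0119
grip_force: 50.0
```

Emit:
apply_moves(fingers=[0.4,0.4,0.4,0.4,0.4], slide=[[0,0,0],[0,0,0],[0,0,0],[0,0,-10],[0,0,-20]], dr=[[0,0,0],[0,0,0],[0,0,0],[0,0,0],[0,0,0]])

```text
time: 32.95
tool_pos: [0.5839, 0.1161, 0.0846]
tool_rot: [0.0, 0.988, 0.153, -0.003]
ft_force: [0.0, 0.2, -0.7]
width: 0.0353
grip_force: 0.0
```

Emit:
apply_moves(fingers=[0.4,0.4,0.4,0.4,0.4], slide=[[-5,0,-35],[-10,0,-40],[-10,0,-40],[0,0,0],[0,0,0]], dr=[[0,0,0],[0,0,0],[0,0,0],[0,0,0],[0,0,0]])

```text
time: 33.37
tool_pos: [0.5647, 0.1093, 0.2065]
tool_rot: [0.0, 0.988, 0.153, 0.004]
ft_force: [-0.0, 0.6, -0.9]
width: 0.0355
grip_force: 0.0
```

Run:
```python
from h import *
s=get_state();print(s["tool_pos"],yaw(s),s["time"])
im,W=snap("wrist"); save(im,"w_f.png",1)
_,_,_,m=blob(W,.050,.066,(.586,.1165),.14)
P=W[m];P=P[(P[:,2]>.0525)&(P[:,2]<.058)];A=np.c_[P[:,:2]-[.586,.1165],np.ones(len(P))]; print("plane (expect .055)",np.linalg.lstsq(A,P[:,2],rcond=None)[0])
im,_=snap("scene"); save(im[130:300,100:400],"s_f.png",2.5)
a=cv2.imread("pics/w_f.png"); b=cv2.resize(cv2.imread("pics/s_f.png"),None,fx=.37,fy=.37)
cv2.imwrite("pics/fin.png",np.hstack([a,np.vstack([b,np.zeros((384-b.shape[0],b.shape[1],3),np.uint8)])]))
```

```text
[0.56471303 0.10926549 0.20646122] 0.3068655012400146 33.3667
c [0.5872 0.117 ] yaw 0.31 size [0.1819 0.1137] n 23064 z [0.0534 0.0547 0.0558]
plane (expect .055) [-0.00047152  0.00097607  0.05467614]
```

View pics/fin.png

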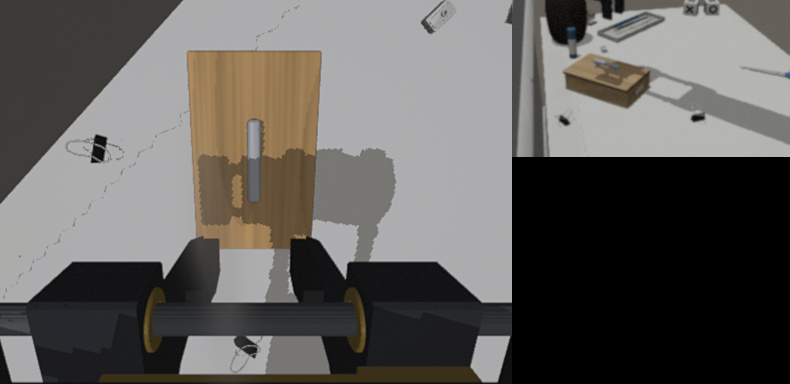

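The lid lies square on the box (254,150). Its board top is level at 54.7 mm against an expected 55, and the bystanders I can see have not moved. Handing in.

```bash
python3 -c "
from plant import *
print(finish_job())"
```

```text
the job is handed in; nothing more can be done
None
```

The kit is packed in the order asked and handed in at about 33 s: the marker is flat in the box, the tray hangs over it with the memory stick in the blue half and the eraser in the bare half, and the lid is seated level and square.

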